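# Tape off the hook and into the tin

### The arm

A 6-joint arm with a two-finger parallel gripper is mounted at the origin on the work surface. World frame = base frame: x ahead of the robot, y to its left, z up, the work surface at z = 0. Lengths are in m, angles in rad, forces in N, time in s.
With the tool pointing down it reaches from about 0.2 to 0.875 m from the base axis. Payload 3.4 kg.
Tool frame: the origin (TCP) lies at the very end of the fingers, on their centre line; the grasp point (between the pads) lies 19 mm behind it (grasp_offset is the distance from the TCP to the grasp point, in m); y points along the fingers, z is the direction in which the jaws open and shut, and the axes are right-handed (so a half turn about y gives the same grasp; the last joint's range is limited). The gripper opens to 94 mm and grips with 3 to 60 N. Pads are 16 mm wide; open, the fingers measure 119 mm over their backs; the gripper's body (75 mm by 177 mm) begins 78 mm behind the grasp point.
Start: joints at [1.042, 0.276, 1.505, -0, 1.361, -0.121], TCP at [0.228, 0.528, 0.205] pointing down, gripper open.
Joint ranges: [-2.89, 2.89], [-0.75, 2.08], [0.22, 2.7], [-1.18, 4.32], [0.11, 2.71], [-2.7, 2.7]. Speed limits (rad/s): [2.57, 2.57, 3.14, 3.14, 3.14, 3.14].

### API

Orientations are given as a unit quaternion [w, x, y, z].
In Python, from rig import sense, camera, get_calibration, finish_job, grasp_offset gives the robot as it stands. The module is installed in compiled form; this text tells all that it offers.
- The arm moves only by the tool servo_tool, never from a script. Its argument "moves" is a list of rows, each a list of 5 numbers: the opening, from -1 (shut) to 1 (fully open), so that 0 is half open, then the shift along the tool's x, y, z in units of 30 mm (1.0 is 30 mm), then the turn about the tool's y in units of 5 degrees (1.0 is 5 degrees). A call has 1 to 5 rows; each row is the pose to reach, as a shift and turn from the pose commanded when the call began, along the tool's axes at that moment; what a row does not reach only later rows make up. A row lasts 1/12 s, in which the tool goes at most 41.7 mm and 7.16 degrees, less where a joint would pass 70% of its speed; a pose out of reach is approached as far as the arm can. A call with a gripper value outside its range is refused whole. The fingers move at their own pace and stop on an object; "squeeze" is the grip in N (left out, the last holds). Time passes only in rows, so rows that repeat a pose let the fingers close. It gives the time, the measured TCP pose, the force and the opening at its end, in the units of the state.
- sense(): the state, without advancing time (a new reading comes with each control period).
- camera(name): name is "scene" or "side" or "wrist"; returns the picture (384x512x3 uint8, red, green, blue); there is no depth.
- get_calibration(name): a dict with "camera_matrix" (3x3 intrinsics, pixels), "position" and "rotation" of the camera in the world. Camera axes: x right, y up, looking along -z (the intrinsics and any distortion apply to the point x, -y, -z); pixel columns grow to the right and rows downward; lengths in m; the calibration is good to about 2 mm. A picture is of the moment at which its call begins: read the wrist's pose just before it. get_calibration takes no time and is no camera call; for the wrist camera it gives the pose at the moment of the call.
- finish_job(): hands the job in, once; it reports no verdict.
The state is a dict: "clock": time; "joints": joint angles; "joint_vel": joint speeds; "effort": joint torques, N m; "position": TCP position; "tcp_rot": TCP orientation; "wrist_force": force on the tool from outside, world axes, zero at the start; "ft_torque": the same for the moment, N m; "gripper_width": finger opening in m.
Only numpy, scipy, OpenCV 4.12 (cv2) and the standard library are available. Lean on these libraries where they do the work, as an engineer would, in place of code of your own. Each camera call takes 0.05 s, during which the arm holds its last target.

### The job

Put the roll of tape away: lift it up over the tip of the organizer's deep hook and off without dragging on the hook, and lay it flat on the open desk. Then pick it up again, set it down flat inside the aluminium box, and shut the lid fully. Do not drop or throw the roll, and leave the mug, the sharpener and the abacus where they stand.

Things in the scene. Friction and masses are not known exactly. Their poses are not given: they have to be found in the camera images.
- tape: Roll of tan masking tape with a cream card core, a plain ring: outside diameter 96 mm, bore 76 mm (ring wall 10 mm), 25 mm wide, about 80 g. Origin at the centre of the roll (in the empty bore, half way through its width); its z axis is the roll's axis. At the start it hangs on the hook with its axis level, along the organizer's x axis.
- organizer: Steel desk organizer, fixed: 150 mm (its x) by 240 mm (its y). Origin at the centre of its underside, z up; front and hook point along its -x. At +y file slots with notebooks to 134 mm high; at -y pen bays with pencils to 180 mm high; the middle (y within 54 mm) is a tray with a 25 mm lip. A mast 32 mm wide, 240 mm high, at the back (x = +69 to +72 mm, y = 0) carries the hook.
- hook_seat (a point): Middle of the hook's seat, on top of the hook wire (8 mm thick), where the roll's bore rests; in the organizer's frame at (-20, 0, 200) mm. The seat is level and 36 mm long in x; behind it the wire slopes up to the mast, in front of it the wire turns up to the tip. Its axes are the organizer's.
- hook_tip (a point): Top of the hook's upturned tip, a black ball 12 mm across, in the organizer's frame at (-50, 0, 234) mm: 34 mm above the seat and 30 mm in front of its middle. To come off, the roll must be raised more than 34 mm, and less than 68 mm or the bottom of its bore meets the hook wire from below; then it comes away along the organizer's -x.
- box: Shallow aluminium box, fixed to the desk, open on top at the start: outside 128 mm (its x) by 172 mm (its y) by 40 mm high, walls and floor 3 mm. Origin at the centre of its underside, z up. The lid is hinged along its +x rim. Box and organizer stand to the left and right (either way round); the desk between them, on the robot side of the mug and the sharpener, is free.
- lid (a joint): Angle of the box's lid, rad: 0 fully shut, 1.57 upright, stop at 1.9. A plate of 128 by 172 by 3 mm, 90 g, on a stiff hinge: it stays where it is left, and about 1 N at its free edge swings it. It starts open at 1.6 to 1.8. Shut, its top is 43.5 mm above the desk.
- lid_hinge (a point): Middle of the lid's hinge line, on the +x rim of the box at 40.5 mm above the desk; the hinge line runs along the box's y axis. The lid's free edge is 128 mm from it.
- lid_pin (a point): Top of the tiny steel pin (8 mm ball on a 5 mm stem, 13 mm tall) that stands on the lid's outer face, 116 mm from the hinge line, in the middle of the lid's width. Shut, it points up; with the lid open it points away from the box.
- mug: White ceramic mug, 80 mm across, 92 mm high, handle on one side. Origin at the centre of its underside. Leave alone.
- sharpener: Black plastic canister pencil sharpener, 44 by 36 by 49 mm high. Origin at the centre of its underside. Leave alone.
- abacus: Counting frame of light wood with green beads, standing on two feet: 75 mm deep, 218 mm wide (its y), 178 mm high. Origin at the centre of its underside. Leave alone.
There are look-alikes about, which are no part of the job. Of the things that look like the tape, the largest one is meant. Leave any red look-alike of the box alone.

How it is judged:
By the outcome, as a careful person would: the job done as asked, in the order asked, and still so for the second after the job is handed in, with the robot touching nothing.
It also fails if it takes over 61 s, if anything falls off the work surface, if the arm or the gripper's body presses on something with over 40 N, if the wrist force passes 120 N, or if a joint passes its speed limit or range.

## Working session

There is one attempt and no reset: what is moved stays moved. The work goes in short steps, Python scripts to look and compute and a tool call to move; the robot and the scene stay as the last step left them, time stands still between calls to the robot, and variables do not carry over. Pictures are saved under pics/ and viewed, and the job is handed in when it is done.

Besides the shell and the picture viewer there is one more tool, called after "Emit:" by a JSON object that holds its "op" and its "data". servo_tool: Moves the arm, as the interface text tells. Its arguments: {"type":"object","properties":{"moves":{"type":"array","items":{"type":"array","items":{"type":"number"}}},"squeeze":{"type":"number"}},"required":["moves"]}

```bash
mkdir -p pics; python3 - <<'E'
from rig import sense,camera,get_calibration,grasp_offset
import cv2,numpy as np
s=sense();print({k:np.round(v,3).tolist() for k,v in s.items()},grasp_offset)
for n in ["scene","side","wrist"]:
    c=get_calibration(n);print(n,{k:np.round(v,4).tolist() for k,v in c.items()})
    cv2.imwrite(f"pics/{n}0.png",cv2.cvtColor(camera(n),cv2.COLOR_RGB2BGR))
E
```

```text
{'clock': 0.0, 'joints': [1.042, 0.277, 1.506, 0.0, 1.361, -0.121], 'joint_vel': [0.001, -0.003, 0.0, 0.001, -0.001, 0.0], 'effort': [-0.002, -40.459, -23.722, 0.07, 0.034, -0.0], 'position': [0.228, 0.527, 0.205], 'tcp_rot': [-0.692, 0.693, -0.143, 0.143], 'wrist_force': [-0.556, 0.569, -0.416], 'ft_torque': [0.001, -0.004, 0.038], 'gripper_width': 0.094} 0.0188
scene {'camera_matrix': [[463.6966, 0.0, 248.5002], [0.0, 463.6966, 188.5566], [0.0, 0.0, 1.0]], 'position': [1.1837, -0.3595, 1.0854], 'rotation': [0.8031, 0.2739, 0.1728, 0.5001]}
side {'camera_matrix': [[404.2318, 0.0, 260.4778], [0.0, 404.2318, 190.388], [0.0, 0.0, 1.0]], 'position': [-0.1203, -0.7321, 0.9915], 'rotation': [0.8382, 0.385, -0.16, -0.3516]}
wrist {'camera_matrix': [[273.2069, 0.0, 254.6291], [0.0, 273.2069, 195.03], [0.0, 0.0, 1.0]], 'position': [0.1681, 0.5537, 0.3846], 'rotation': [0.83, -0.0962, -0.062, 0.5459]}
```

View pics/scene0.png

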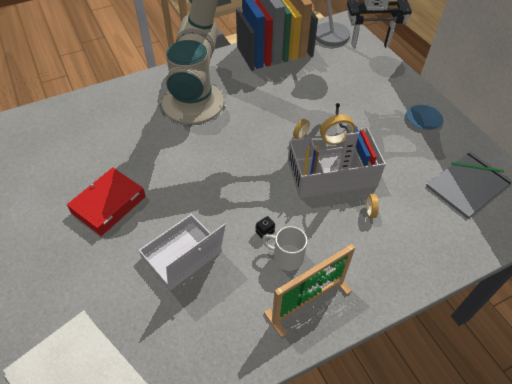

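View pics/side0.png

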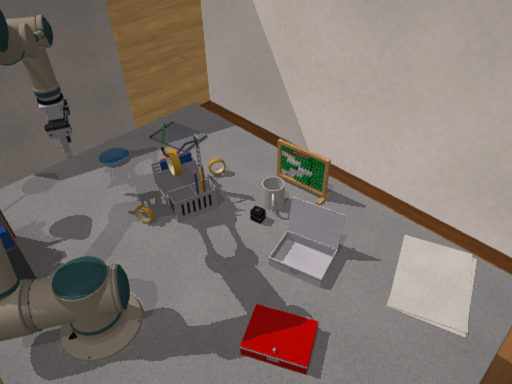

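View pics/wrist0.png

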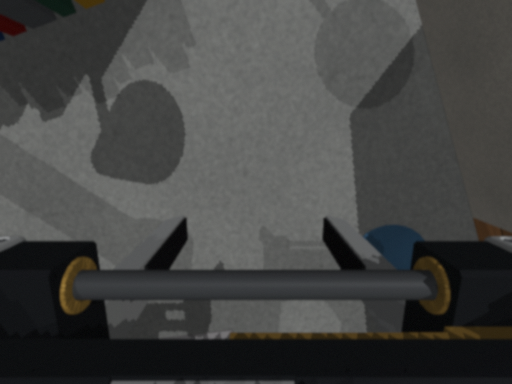

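```bash
python3 - <<'E'
import cv2
a=cv2.imread('pics/scene0.png');b=cv2.imread('pics/side0.png')
cv2.imwrite('pics/c1.png',cv2.resize(a[85:235,260:400],None,fx=4,fy=4,interpolation=cv2.INTER_CUBIC))
cv2.imwrite('pics/c2.png',cv2.resize(b[110:235,120:270],None,fx=4.8,fy=4.8,interpolation=cv2.INTER_CUBIC))
cv2.imwrite('pics/c3.png',cv2.resize(a[190:310,120:270],None,fx=4,fy=4,interpolation=cv2.INTER_CUBIC))
cv2.imwrite('pics/c4.png',cv2.resize(b[165:295,225:365],None,fx=4,fy=4,interpolation=cv2.INTER_CUBIC))
E
```

```text
(no output)
```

View pics/c1.png

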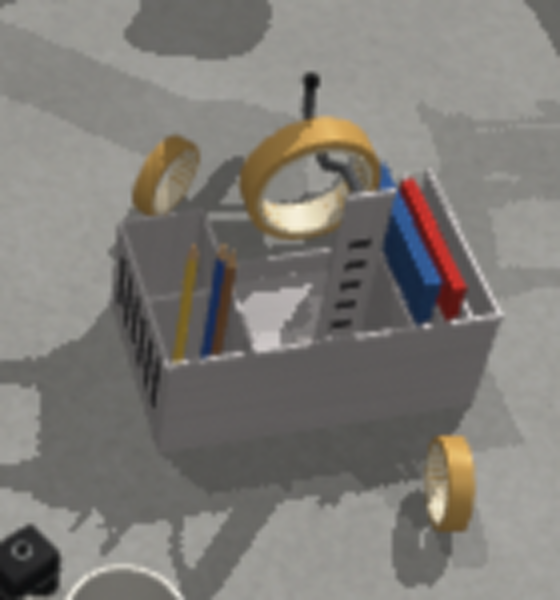

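View pics/c2.png

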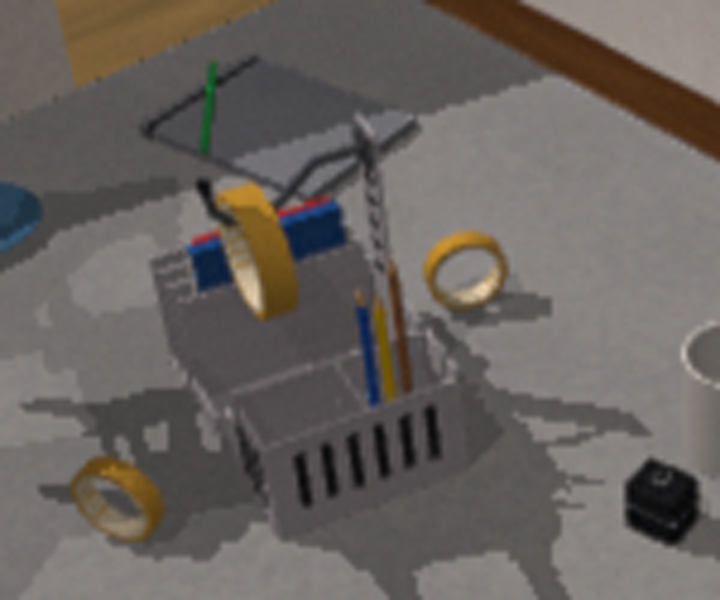

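View pics/c3.png

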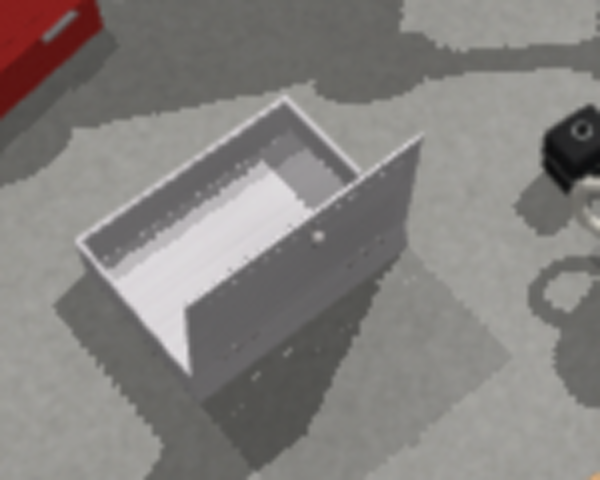

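View pics/c4.png

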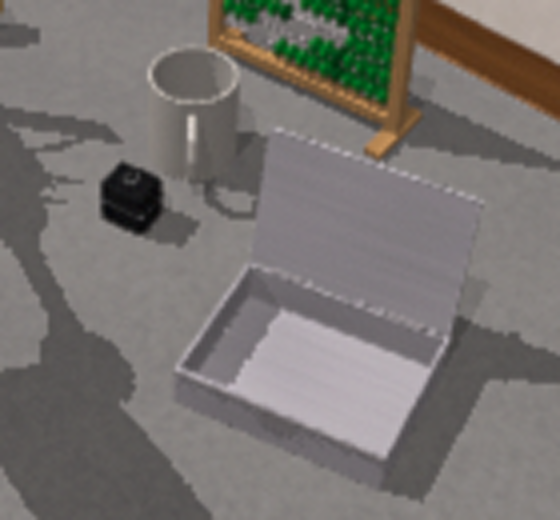

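```bash
cat > h.py <<'E'
import numpy as np,cv2
from rig import sense,camera,get_calibration
from scipy.spatial.transform import Rotation as R
def rot(q): return R.from_quat([q[1],q[2],q[3],q[0]]).as_matrix()
def ray(c,uv):
    K=np.array(c["camera_matrix"]);p=np.linalg.solve(K,[uv[0],uv[1],1.])
    d=rot(c["rotation"])@np.array([p[0],-p[1],-p[2]]);return np.array(c["position"]),d/np.linalg.norm(d)
def plane(n,uv,z,c=None):
    o,d=ray(c or get_calibration(n),uv);return o+d*(z-o[2])/d[2]
def tri(obs):
    A=0;b=0
    L=[ray(get_calibration(n) if isinstance(n,str) else n,uv) for n,uv in obs]
    for o,d in L:
        P=np.eye(3)-np.outer(d,d);A=A+P;b=b+P@o
    x=np.linalg.solve(A,b);return x,[float(np.linalg.norm((np.eye(3)-np.outer(d,d))@(x-o)))for o,d in L]
def proj(c,X):
    p=rot(c["rotation"]).T@(np.array(X)-c["position"]);K=np.array(c["camera_matrix"])
    q=K@np.array([p[0],-p[1],-p[2]]);return q[:2]/q[2]
def snap(n,f,crop=None,s=1):
    c=get_calibration(n);a=camera(n);b=cv2.cvtColor(a,cv2.COLOR_RGB2BGR)
    if crop: x0,y0,x1,y1=crop;b=b[y0:y1,x0:x1]
    cv2.imwrite('pics/'+f,cv2.resize(b,None,fx=s,fy=s,interpolation=cv2.INTER_CUBIC));return a,c
E
python3 - <<'E'
from h import *
np.set_printoptions(precision=4,suppress=True)
S1=lambda u,v:('scene',((u+.5)/4-.5+260,(v+.5)/4-.5+85))
D2=lambda u,v:('side',((u+.5)/4.8-.5+120,(v+.5)/4.8-.5+110))
S3=lambda u,v:('scene',((u+.5)/4-.5+120,(v+.5)/4-.5+190))
D4=lambda u,v:('side',((u+.5)/4-.5+225,(v+.5)/4-.5+165))
print('tip',tri([S1(311,80),D2(204,187)]))
print('mast',tri([S1(390,192),D2(362,118)]))
for nm,a,b in [('boxF1',S3(80,240),D4(385,460)),('boxF2',S3(286,97),D4(180,370)),('hinge1',S3(190,375),D4(448,335)),('hinge2',S3(360,178),D4(255,265)),('pin?',S3(318,236),None),('lidtop1',S3(187,305),D4(483,205)),('lidtop2',S3(422,135),D4(277,130))]:
    print(nm,tri([a,b]) if b else '',plane(*a,.04)[:2],plane(*b,.04)[:2] if b else '')
print('org bottom', plane(*S1(162,448),0),plane(*S1(465,410),0),plane(*D2(280,540),0),plane(*D2(468,462),0))
# tape by colour
for n,(x0,y0,x1,y1) in [('scene',(316,110,358,148)),('side',(164,145,184,180))]:
    im=cv2.imread(f'pics/{n}0.png');h=cv2.cvtColor(im,cv2.COLOR_BGR2HSV)
    m=cv2.inRange(h,(12,100,80),(30,255,255))[y0:y1,x0:x1]
    ys,xs=np.nonzero(m);print(n,len(xs),xs.min()+x0,xs.max()+x0,ys.min()+y0,ys.max()+y0,xs.mean()+x0,ys.mean()+y0)
    for k,z in (('s',0),):pass
sh=plane('scene',(265,228),.049);mg=plane('scene',(290,233),.092);print('sharp',sh,'mug',mg)
E
```

```text
tip (array([0.4343, 0.2726, 0.2286]), [0.0010868089222217643, 0.001086808922221743])
mast (array([0.5553, 0.2512, 0.2392]), [0.002202611823220948, 0.0022026118232210622])
boxF1 (array([ 0.5085, -0.35  ,  0.0375]), [0.0030502472234447196, 0.0030502472234448254]) [ 0.5089 -0.3471] [ 0.5072 -0.3541]
boxF2 (array([ 0.4645, -0.1883,  0.0397]), [0.002983642539100092, 0.0029836425391001923]) [ 0.4632 -0.1855] [ 0.4645 -0.1917]
hinge1 (array([ 0.6323, -0.3165,  0.0428]), [0.0004193384696168395, 0.000419338469616917]) [ 0.6307 -0.316 ] [ 0.6346 -0.3157]
hinge2 (array([ 0.5646, -0.1739,  0.0687]), [0.002913504549801348, 0.002913504549801328]) [ 0.5456 -0.1657] [ 0.586  -0.1598]
pin?  [ 0.5743 -0.2076] 
lidtop1 (array([ 0.6559, -0.3104,  0.1633]), [0.002555391606705949, 0.002555391606705876]) [ 0.5842 -0.3011] [ 0.7718 -0.2506]
lidtop2 (array([ 0.6123, -0.1477,  0.1646]), [0.0038692698751640296, 0.003869269875164002]) [ 0.5327 -0.1148] [ 0.7225 -0.0648]
org bottom [0.5196 0.1297 0.    ] [0.5884 0.3486 0.    ] [0.3803 0.1639 0.    ] [0.5288 0.1298 0.    ]
scene 323 320 354 114 144 334.5046439628483 123.92569659442725
side 246 165 181 148 176 174.260162601626 160.9512195121951
sharp [ 0.5985 -0.0281  0.049 ] mug [0.664  0.0079 0.092 ]
```

```bash
python3 - <<'E'
from h import *
np.set_printoptions(precision=4,suppress=True)
S1=lambda u,v:('scene',((u+.5)/4-.5+260,(v+.5)/4-.5+85))
D2=lambda u,v:('side',((u+.5)/4.8-.5+120,(v+.5)/4.8-.5+110))
b=tri([S1(168,362),D2(462,372)]);f=tri([S1(120,225),D2(235,402)]);fp=tri([S1(428,172),D2(150,262)])
print(b,f,fp)
z=(b[0][2]);bb=plane(*S1(168,362),z)
for n,p in [('B+',S1(500,315)),('B-',S1(168,362)),('F-',S1(120,225)),('F+',S1(428,172)),('sF+',D2(150,262)),('sF-',D2(235,402)),('sB-',D2(462,372))]:
    print(n,plane(*p,.10)[:2],plane(*p,z)[:2])
# tape left/right extremes
print('tape near face c', tri([S1(318,190),D2(262,252)]))
print('small rings',plane(*S1(166,175),.03),plane(*D2(117,498),.03),plane(*D2(466,268),.03))
print('abacus feet',[plane('scene',p,.0)[:2] for p in [(268,310),(280,328),(340,280),(350,296)]])
s=sense();M=rot(s['tcp_rot']);print(M)
E
```

```text
(array([0.5216, 0.1209, 0.1012]), [0.0035888287840506123, 0.003588828784050516]) (array([0.3838, 0.1732, 0.1082]), [0.0174735286229396, 0.01747352862293961]) (array([0.4432, 0.3934, 0.096 ]), [0.0013595551970547455, 0.001359555197054703])
B+ [0.5845 0.3553] [0.5853 0.3544]
B- [0.5185 0.1253] [0.5193 0.1247]
F- [0.3907 0.159 ] [0.3917 0.1584]
F+ [0.4451 0.392 ] [0.446  0.3911]
sF+ [0.4404 0.3863] [0.4397 0.3848]
sF- [0.3897 0.2061] [0.389  0.2048]
sB- [0.522  0.1173] [0.5211 0.1162]
tape near face c (array([0.4684, 0.2693, 0.1562]), [0.0006505023371276244, 0.0006505023371275051])
small rings [0.3026 0.2558 0.03  ] [0.3092 0.2541 0.03  ] [0.6609 0.282  0.03  ]
abacus feet [array([ 0.787 , -0.1159]), array([ 0.84  , -0.1111]), array([0.7968, 0.0874]), array([0.8451, 0.0857])]
[[ 0.918  -0.0007  0.3966]
 [-0.3966 -0.0011  0.918 ]
 [-0.0002 -1.     -0.0013]]
```

```bash
cat >> h.py <<'E'
np.set_printoptions(precision=4,suppress=True)
YAW_ORG=np.radians(-14.6)
OC=np.array([.4845,.2585]);ox=np.array([np.cos(YAW_ORG),np.sin(YAW_ORG)]);oy=np.array([-ox[1],ox[0]])
def to(p,jaw=None):
    """world target TCP p, jaw yaw deg -> servo units from the present pose"""
    s=sense();M=rot(s['tcp_rot']);d=M.T@(np.array(p)-s['position'])/.03
    j=np.degrees(np.arctan2(M[1,2],M[0,2]));out=[j]
    t=0
    if jaw is not None: t=-((jaw-j+180)%360-180)/5
    print('t',round(s['clock'],2),'pos',np.array(s['position']),'jaw',round(j,2),'w',round(s['gripper_width'],4),'F',np.array(s['wrist_force']),'\n -> shift',d,'turn',round(t,2))
def org(x,y,z): return np.r_[OC+ox*x+oy*y,z]
E
python3 -c "
from h import *
to(org(-.02,-.02,.38),-14.6)"
```

```text
t 0.15 pos [0.2278 0.5275 0.2048] jaw 66.64 w 0.0941 F [0.7377 1.0286 0.3064] 
 -> shift [10.8519 -5.8334 -5.6068] turn 16.25
```

Emit:
{"op": "servo_tool", "data": {"moves": [[1,0,-6,0,7],[1,0,-6,0,7],[1,0,-6,0,7],[1,0,-6,0,7],[1,0,-6,0,7]]}}

```text
clock: 0.57
position: [0.2288, 0.5293, 0.3921]
tcp_rot: [0.62, -0.613, 0.347, -0.347]
wrist_force: [0.4, 0.1, 0.4]
gripper_width: 0.0939
```

```bash
python3 -c "
from h import *
to(org(-.02,-.02,.38),-14.6)"
```

```text
t 0.57 pos [0.2288 0.5293 0.3921] jaw 31.3 w 0.0939 F [0.4295 0.0507 0.4468] 
 -> shift [12.1266  0.3572  1.6488] turn 9.18
```

Emit:
{"op": "servo_tool", "data": {"moves": [[1,7,0,1,6],[1,7,0,1,6],[1,7,0,1,6],[1,7,0,1,6],[1,7,0,1,6]]}}

```text
clock: 0.98
position: [0.3619, 0.3661, 0.3853]
tcp_rot: [-0.506, 0.506, -0.494, 0.494]
wrist_force: [0.3, 0.2, 1.0]
gripper_width: 0.0938
```

```bash
python3 -c "
from h import *
to(org(-.02,-.02,.34),-14.6)"
```

```text
t 0.98 pos [0.3619 0.3661 0.3853] jaw 1.42 w 0.0938 F [0.2684 0.2454 0.9823] 
 -> shift [4.1437 1.5111 3.1712] turn 3.2
```

Emit:
{"op": "servo_tool", "data": {"moves": [[1,4.1,1.2,3.2,3.2],[1,4.1,1.2,3.2,3.2],[1,4.1,1.2,3.2,3.2],[1,4.1,1.2,3.2,3.2],[1,4.1,1.2,3.2,3.2]]}}

```text
clock: 1.4
position: [0.4637, 0.2423, 0.3468]
tcp_rot: [-0.43, 0.433, -0.559, 0.561]
wrist_force: [0.6, 0.9, 0.1]
gripper_width: 0.0937
```

Emit:
{"op": "servo_tool", "data": {"moves": [[1,0,0,0,0],[1,0,0,0,0]]}}

```text
clock: 1.57
position: [0.4605, 0.2478, 0.3494]
tcp_rot: [0.433, -0.434, 0.559, -0.558]
wrist_force: [-0.4, 0.6, 0.2]
gripper_width: 0.0937
```

```bash
python3 -c "
from h import *
to(org(-.02,-.02,.34),-14.6)
a,c=snap('wrist','w1.png',None,1.5)
print(c['position'])
for n,P in [('tip',org(-.05,0,.228)),('seat',org(-.02,0,.2)),('tape top',org(-.02,0,.21)),('mast',org(.07,0,.24)),('tcp',sense()['position'])]: print(n,proj(c,P),proj(c,P)*1.5)
snap('scene','s1.png',(230,60,430,230),4);snap('side','d1.png',(110,80,290,230),4)
"
```

```text
t 1.57 pos [0.4605 0.2478 0.3494] jaw -14.38 w 0.0937 F [-0.3561  0.5806  0.2165] 
 -> shift [0.1205 0.3145 0.0183] turn 0.04
[0.4771 0.3112 0.5293]
tip [228.0943 176.3694] [342.1414 264.5541]
seat [254.9909 172.7643] [382.4863 259.1465]
tape top [254.9955 174.0197] [382.4932 261.0295]
mast [338.956  178.6364] [508.434  267.9547]
tcp [253.6698 227.4917] [380.5047 341.2376]
```

View pics/w1.png

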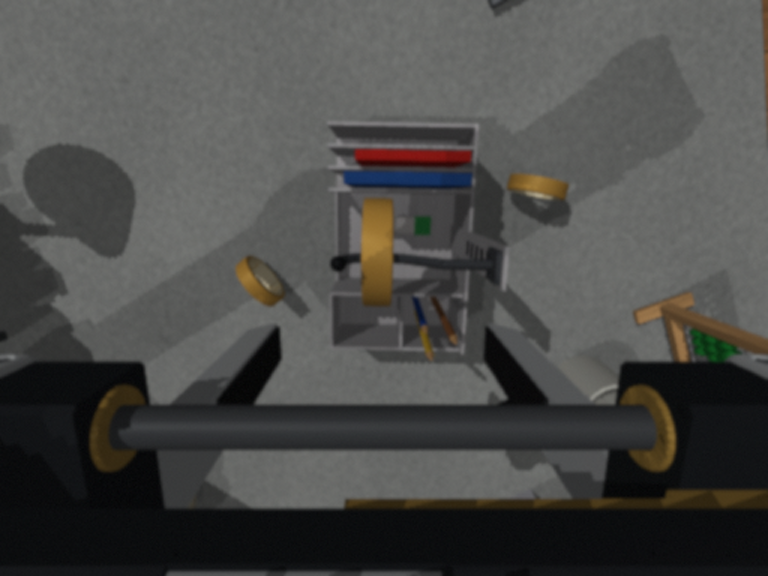

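View pics/d1.png

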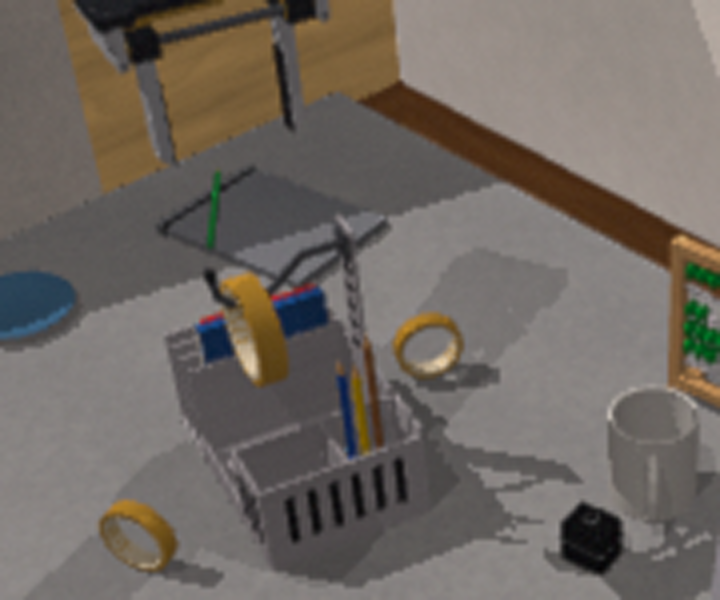

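```bash
sed -i 's/OC=np.array(\[.4845,.2585\])/OC=np.array([.4815,.2593])/' h.py; python3 -c "
from h import *
c=get_calibration('wrist')
for P in [org(-.02,.048,.162),org(-.02,-.048,.162),org(-.0325,0,.21),org(-.0075,0,.21),org(-.05,0,.228)]: print(proj(c,P)*1.5)
im=cv2.imread('pics/w1.png');h=cv2.cvtColor(im,cv2.COLOR_BGR2HSV);m=cv2.inRange(h,(12,100,80),(30,255,255))[180:320,340:420]
for r in (20,40,60,70,90,110,120): x=np.nonzero(m[r])[0]; print(r+180,x.min()+340,x.max()+340)
y=np.nonzero(m.any(1))[0];print(y.min()+180,y.max()+180)
to(org(-.02,-.02,.30),-14.6)
"
```

```text
[379.7097 199.1413]
[379.1604 305.1792]
[363.24   261.8253]
[394.9707 262.0277]
[338.6897 265.3945]
200 364 391
220 362 393
240 362 392
250 361 392
270 362 391
290 362 391Traceback (most recent call last):
  File "<string>", line 6, in <module>
    for r in (20,40,60,70,90,110,120): x=np.nonzero(m[r])[0]; print(r+180,x.min()+340,x.max()+340)
                                                                          ~~~~~^^
    return umr_minimum(a, axis, None, out, keepdims, initial, where)
ValueError: zero-size array to reduction operation minimum which has no identity
```

```bash
python3 -c "
from h import *
to(org(-.0215,-.021,.250),-14.6)
to(org(-.0215,-.021,.187),-14.6)
"
```

```text
t 1.72 pos [0.4601 0.2487 0.35  ] jaw -14.25 w 0.0939 F [ 0.4274 -0.2191 -0.5328] 
 -> shift [ 0.1814  3.3335 -0.1169] turn 0.07
t 1.72 pos [0.4601 0.2487 0.35  ] jaw -14.25 w 0.0939 F [ 0.4274 -0.2191 -0.5328] 
 -> shift [ 0.1834  5.4335 -0.1178] turn 0.07
```

Emit:
{"op": "servo_tool", "data": {"moves": [[1,0.2,1,-0.1,0.1],[1,0.2,2,-0.1,0.1],[0.6,0.2,3,-0.1,0.1],[0.4,0.2,3.3,-0.1,0.1],[0.2,0.2,3.3,-0.1,0.1]]}}

```text
clock: 2.13
position: [0.4543, 0.2428, 0.2485]
tcp_rot: [0.43, -0.433, 0.561, -0.56]
wrist_force: [0.4, 0.3, 0.2]
gripper_width: 0.0772
```

```bash
python3 -c "
from h import *
to(org(-.0215,-.021,.187),-14.6)
snap('wrist','w2.png',None,1.5)
snap('scene','s2.png',(260,60,420,190),4)
"
```

```text
t 2.13 pos [0.4543 0.2428 0.2485] jaw -14.76 w 0.0772 F [0.3857 0.3408 0.1615] 
 -> shift [-0.0666  2.051   0.0303] turn -0.03
```

View pics/w2.png

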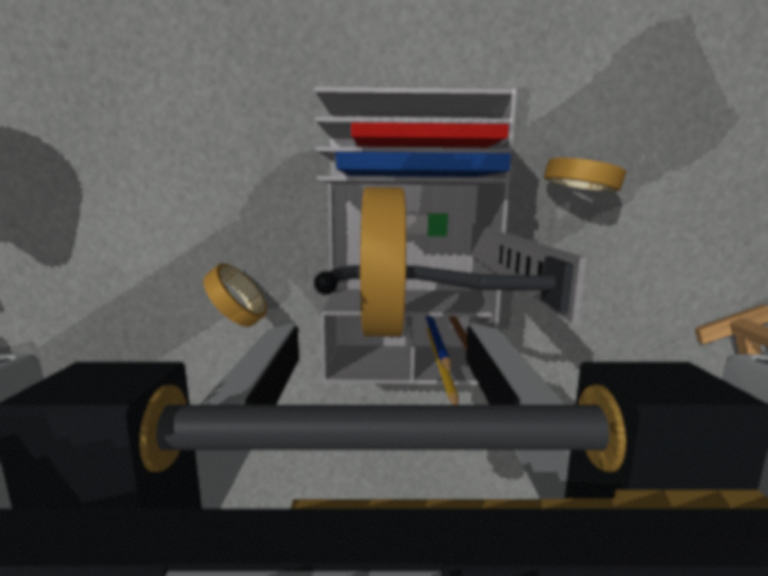

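View pics/s2.png

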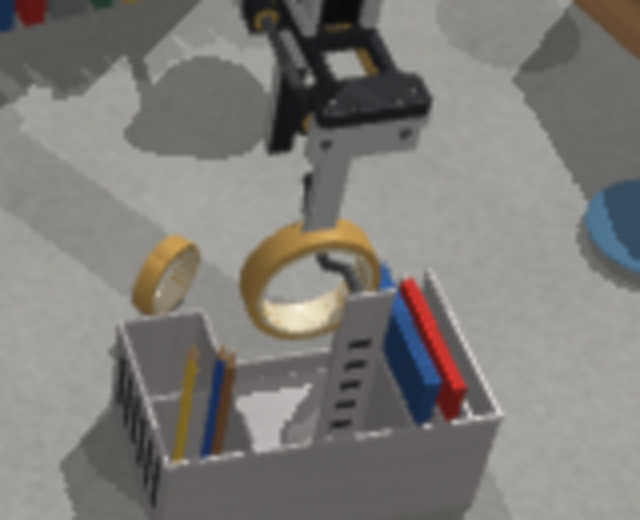

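Emit:
{"op": "servo_tool", "data": {"moves": [[0.4,-0.05,0.7,0,0],[0.3,-0.05,1.4,0,0],[0.2,-0.05,2,0,0],[0,-0.05,2,0,0],[0,-0.05,2,0,0]], "squeeze": 15}}

```text
clock: 2.65
position: [0.4576, 0.2444, 0.1919]
tcp_rot: [-0.432, 0.431, -0.56, 0.561]
wrist_force: [0.2, -0.2, 0.7]
gripper_width: 0.0485
```

Emit:
{"op": "servo_tool", "data": {"moves": [[-0.4,0,0,0,0],[-0.4,0,0,0,0],[-0.4,0,0,0,0],[-0.4,0,0,0,0]]}}

```text
clock: 2.98
position: [0.4573, 0.2441, 0.1916]
tcp_rot: [-0.432, 0.43, -0.56, 0.561]
wrist_force: [0.3, 0.9, -0.6]
gripper_width: 0.0286
```

```bash
python3 -c "
from h import *
to(org(-.0215,-.021,.187),-14.6)
snap('wrist','w3.png',None,1.5)
snap('scene','s3.png',(260,60,420,190),4)
"
```

```text
t 2.98 pos [0.4573 0.2441 0.1916] jaw -14.86 w 0.0286 F [ 0.334   0.9145 -0.5943] 
 -> shift [ 0.0082  0.1524 -0.064 ] turn -0.05
```

View pics/w3.png

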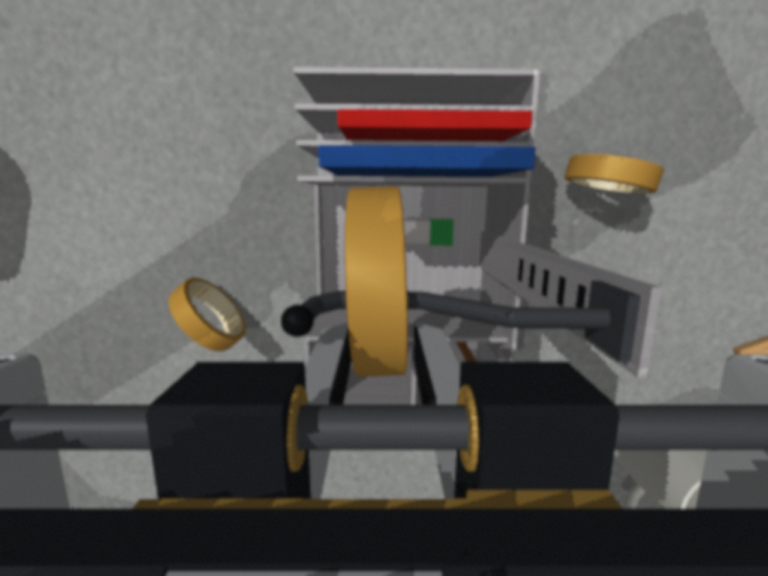

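View pics/s3.png

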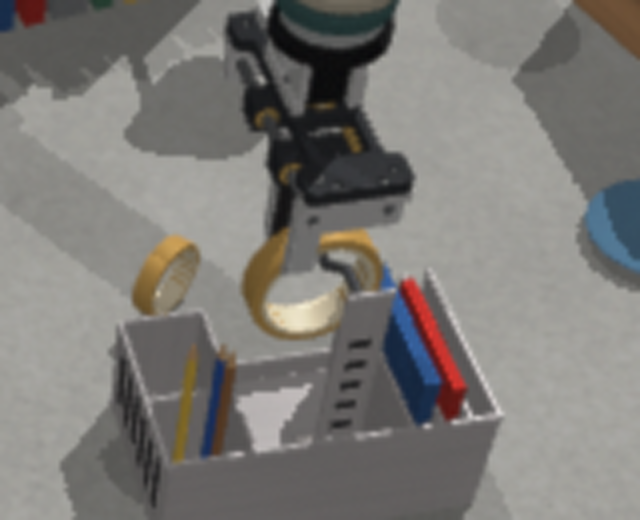

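Emit:
{"op": "servo_tool", "data": {"moves": [[-0.42,0,0.15,0,0],[-0.5,0,0.15,0,0],[-0.7,0,0.15,0,0],[-0.8,0,0.15,0,0],[-0.8,0,0.15,0,0]], "squeeze": 20}}

```text
clock: 3.5
position: [0.4566, 0.2438, 0.1857]
tcp_rot: [0.431, -0.431, 0.561, -0.56]
wrist_force: [-0.1, -0.6, 0.2]
gripper_width: 0.0248
```

```bash
python3 -c "
from h import *
to(org(-.0215,-.021,.187+.05),-14.6)
print(sense()['ft_torque'])
"
```

```text
t 3.5 pos [0.4566 0.2438 0.1857] jaw -14.87 w 0.0248 F [-0.1375 -0.6302  0.2247] 
 -> shift [-0.0078 -1.7091 -0.0457] turn -0.05
[-0.0943  0.0924 -0.0273]
```

Emit:
{"op": "servo_tool", "data": {"moves": [[-0.8,0,-0.3,0,0],[-0.8,0,-0.7,0,0],[-0.8,0,-1.1,0,0],[-0.8,0,-1.5,0,0],[-0.8,0,-1.7,0,0]]}}

```text
clock: 3.92
position: [0.4576, 0.2442, 0.2391]
tcp_rot: [-0.432, 0.43, -0.56, 0.561]
wrist_force: [-0.9, -0.1, -0.8]
gripper_width: 0.0253
```

Emit:
{"op": "servo_tool", "data": {"moves": [[-0.8,0,0,0,0],[-0.8,0,0,0,0]]}}

```text
clock: 4.08
position: [0.4568, 0.2439, 0.2372]
tcp_rot: [-0.431, 0.431, -0.56, 0.561]
wrist_force: [1.0, 0.5, -1.4]
gripper_width: 0.0252
```

```bash
python3 -c "
from h import *
to(org(-.0215-.1,-.021,.187+.05),-14.6)
snap('scene','s4.png',(260,40,420,190),4)
snap('side','d4.png',(110,80,290,230),4)
"
```

```text
t 4.08 pos [0.4568 0.2439 0.2372] jaw -14.87 w 0.0252 F [ 0.9947  0.4993 -1.4348] 
 -> shift [ 0.0122  0.0057 -3.3831] turn -0.05
```

View pics/s4.png

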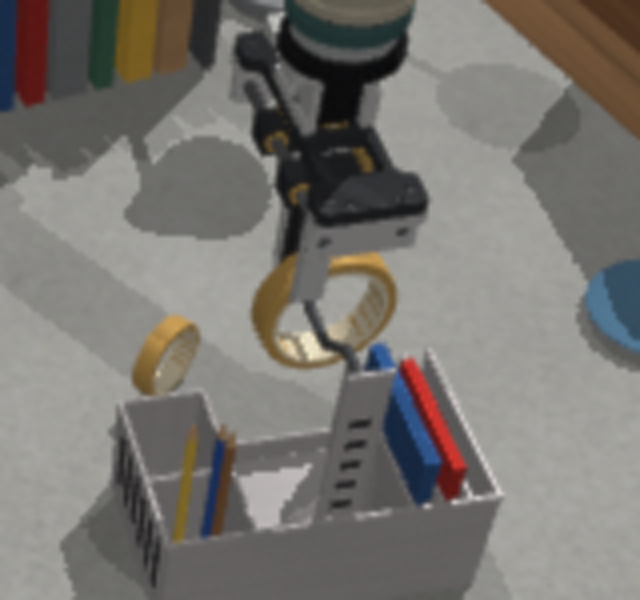

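View pics/d4.png

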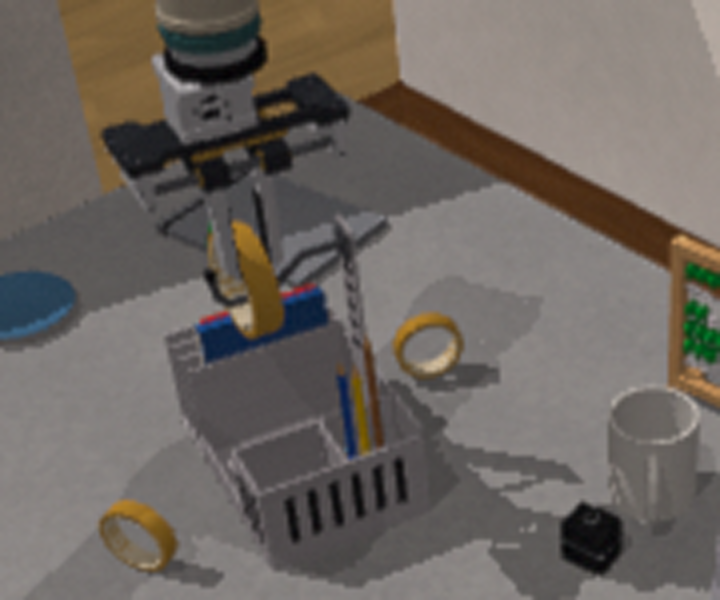

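```bash
python3 -c "
from h import *
x,e=tri([('scene',(260+325/4,40+310/4)),('side',(110+246/4,80+280/4))])
d=x[:2]-OC;print(x,e,d@ox,d@oy)
for n in('scene','side'):
  c=get_calibration(n)
  print(n,[((proj(c,org(-.0215,0,.211))-o)*4) for o in [(260,40) if n=='scene' else (110,80)]], [((proj(c,org(-.0215,-.01,.211))-o)*4) for o in [(260,40) if n=='scene' else (110,80)]])
"
```

```text
[0.4654 0.2682 0.2093] [0.0010719245797156816, 0.0010719245797154362] -0.017804934564953183 0.004602945610812946
scene [array([316.271 , 306.8131])] [array([302.1377, 308.902 ])]
side [array([242.6697, 281.4412])] [array([247.0876, 287.3769])]
```

Emit:
{"op": "servo_tool", "data": {"moves": [[-0.8,0,0,-0.4,0],[-0.8,0,0,-1.0,0],[-0.8,0,0,-1.6,0],[-0.8,0,0,-2.3,0],[-0.8,0,0,-3,0]]}}

```text
clock: 4.6
position: [0.3667, 0.2672, 0.2367]
tcp_rot: [0.431, -0.432, 0.561, -0.56]
wrist_force: [-0.6, -0.0, -0.1]
gripper_width: 0.025
```

Emit:
{"op": "servo_tool", "data": {"moves": [[-0.8,0,0,-0.6,0],[-0.8,0,0,-1,0],[-0.8,0,0,-1,0]]}}

```text
clock: 4.85
position: [0.337, 0.275, 0.2371]
tcp_rot: [0.432, -0.432, 0.56, -0.559]
wrist_force: [0.3, -0.4, -1.1]
gripper_width: 0.0251
```

```bash
python3 -c "
from h import *
to(org(-.0215-.1,-.021,.187+.05),-14.6)
snap('scene','s5.png',(230,40,430,190),4)
snap('side','d5.png',(90,80,270,230),4)
"
```

```text
t 4.85 pos [0.337  0.275  0.2371] jaw -14.69 w 0.0251 F [ 0.2622 -0.4049 -1.1123] 
 -> shift [-0.0097  0.0034  0.7434] turn -0.02
```

View pics/s5.png

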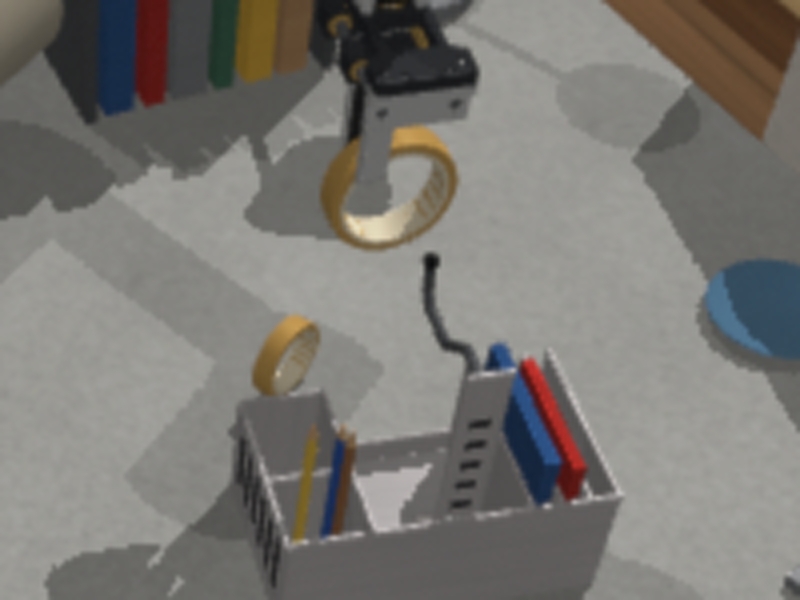

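View pics/d5.png

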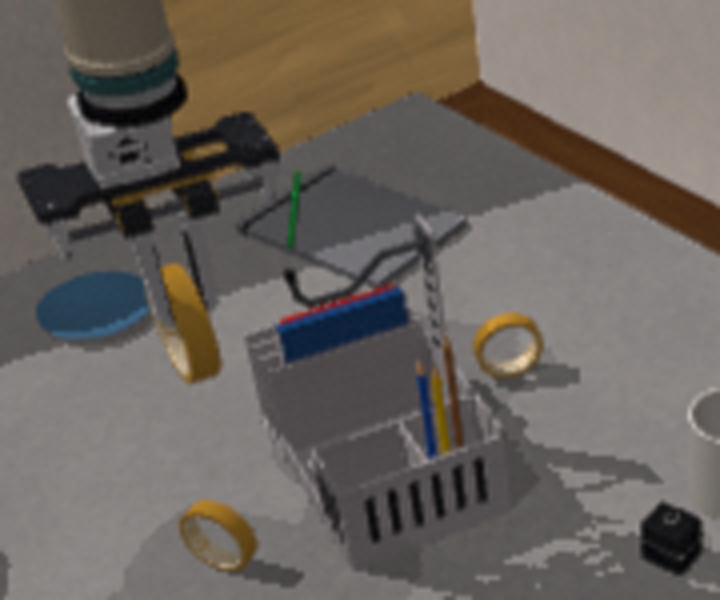

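```bash
python3 -c "
from h import *
to([.36,0,.237],0)
"
```

```text
t 4.95 pos [0.3403 0.2749 0.2372] jaw -14.77 w 0.0251 F [ 0.9673  0.0895 -0.6319] 
 -> shift [8.6923 0.0069 2.9715] turn -2.95
```

Emit:
{"op": "servo_tool", "data": {"moves": [[-0.8,0.6,0,0.2,-0.6],[-0.8,1.4,0,0.5,-1.2],[-0.8,2.3,0,0.8,-1.8],[-0.8,3.2,0,1.1,-2.4],[-0.8,4.1,0,1.4,-2.95]]}}

```text
clock: 5.37
position: [0.3507, 0.1435, 0.237]
tcp_rot: [0.5, -0.5, 0.5, -0.5]
wrist_force: [0.5, -0.8, -2.4]
gripper_width: 0.0252
```

```bash
python3 -c "
from h import *
to([.36,0,.237],0)
"
```

```text
t 5.37 pos [0.3507 0.1435 0.237 ] jaw 0.03 w 0.0252 F [ 0.4686 -0.8407 -2.4064] 
 -> shift [4.7844 0.0011 0.307 ] turn 0.01
```

Emit:
{"op": "servo_tool", "data": {"moves": [[-0.8,1,0.3,0.1,0],[-0.8,2,1,0.2,0],[-0.8,3,1.7,0.3,0],[-0.8,4,2.4,0.3,0],[-0.8,4.7,3,0.3,0]]}}

```text
clock: 5.78
position: [0.359, 0.0011, 0.146]
tcp_rot: [-0.499, 0.499, -0.5, 0.501]
wrist_force: [0.1, 0.9, -0.5]
gripper_width: 0.0255
```

Emit:
{"op": "servo_tool", "data": {"moves": [[-0.8,0,0.7,0,0],[-0.8,0,1.2,0,0],[-0.8,0,1.2,0,0]]}}

```text
clock: 6.03
position: [0.3568, 0.0032, 0.1086]
tcp_rot: [0.498, -0.5, 0.503, -0.5]
wrist_force: [-1.5, -0.0, -0.8]
gripper_width: 0.0245
```

```bash
python3 -c "
from h import *
to([.36,0,.074],0)
snap('scene','s6.png',(150,60,350,200),4)
snap('side','d6.png',(60,140,300,320),3)
snap('wrist','w6.png',None,1.5)
"
```

```text
t 6.03 pos [0.3568 0.0032 0.1086] jaw -0.26 w 0.0245 F [-1.5316 -0.0016 -0.8251] 
 -> shift [0.1058 1.1514 0.1134] turn -0.05
```

View pics/s6.png

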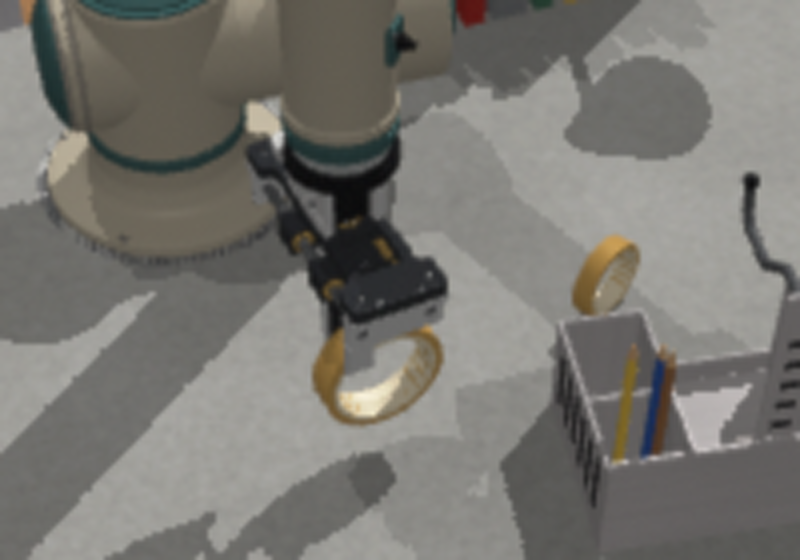

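View pics/d6.png

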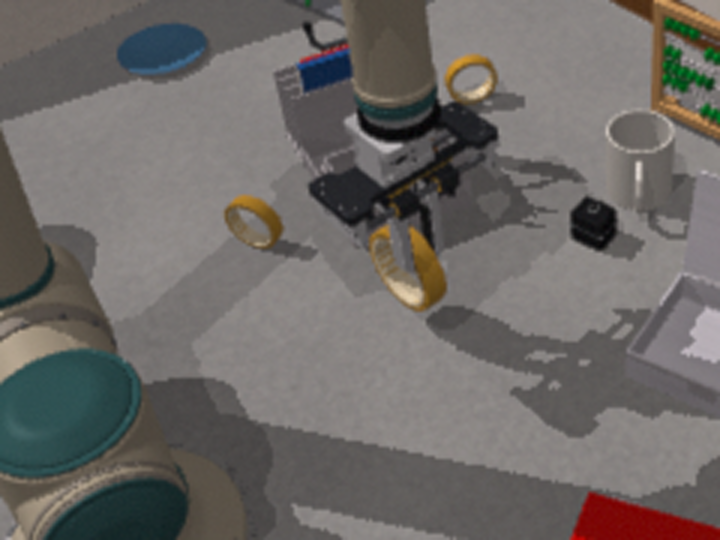

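View pics/w6.png

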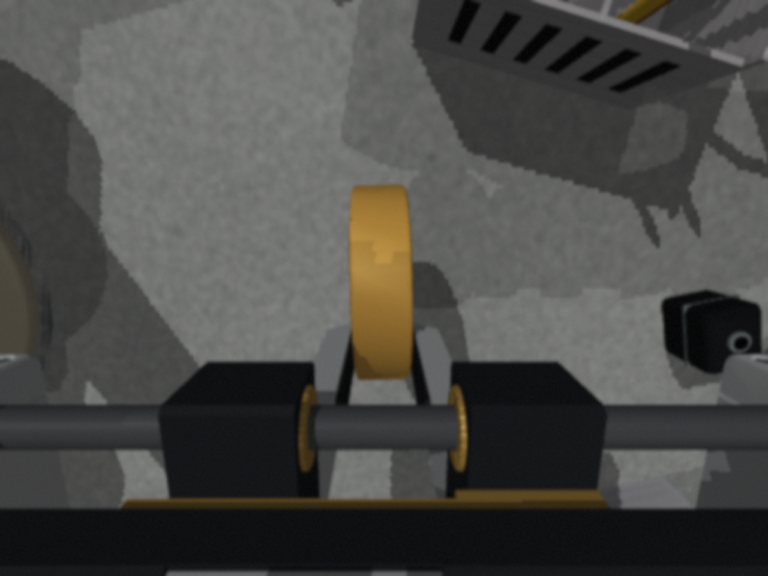

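Emit:
{"op": "servo_tool", "data": {"moves": [[-0.8,0,0.3,0,0],[-0.8,0,0.6,0,0],[-0.8,0,0.9,0,0],[-0.8,0,1.0,0,0],[-0.8,0,1.0,0,0]]}}

```text
clock: 6.6
position: [0.359, 0.0041, 0.0814]
tcp_rot: [-0.5, 0.5, -0.5, 0.501]
wrist_force: [0.9, -0.1, -0.6]
gripper_width: 0.0252
```

Emit:
{"op": "servo_tool", "data": {"moves": [[-0.8,0,0.05,0,0],[-0.8,0,0.1,0,0],[-0.8,0,0.1,0,0]]}}

```text
clock: 6.85
position: [0.3589, 0.004, 0.0783]
tcp_rot: [-0.5, 0.499, -0.5, 0.501]
wrist_force: [-0.1, -0.1, -0.9]
gripper_width: 0.0246
```

Emit:
{"op": "servo_tool", "data": {"moves": [[-0.8,0,0.05,0,0],[-0.8,0,0.1,0,0],[-0.8,0,0.1,0,0]]}}

```text
clock: 7.1
position: [0.3584, 0.004, 0.0748]
tcp_rot: [0.499, -0.5, 0.501, -0.5]
wrist_force: [-0.1, 0.1, -0.3]
gripper_width: 0.0248
```

Emit:
{"op": "servo_tool", "data": {"moves": [[-0.8,0,0.05,0,0],[-0.8,0,0.07,0,0],[-0.8,0,0.07,0,0]]}}

```text
clock: 7.35
position: [0.3584, 0.004, 0.0727]
tcp_rot: [0.499, -0.5, 0.501, -0.5]
wrist_force: [0.3, -0.6, -0.8]
gripper_width: 0.0246
```

Emit:
{"op": "servo_tool", "data": {"moves": [[-0.8,0,0.05,0,0],[-0.8,0,0.07,0,0],[-0.8,0,0.07,0,0]]}}

```text
clock: 7.6
position: [0.3588, 0.0038, 0.0712]
tcp_rot: [-0.5, 0.5, -0.5, 0.501]
wrist_force: [-0.5, 0.2, 4.6]
gripper_width: 0.0248
```

```bash
python3 -c "
from h import *
to([.36,0,.074],0)
snap('side','d7.png',(150,180,250,260),7)
snap('wrist','w7.png',None,1.5)
"
```

```text
t 7.6 pos [0.3588 0.0038 0.0712] jaw -0.1 w 0.0248 F [-0.5271  0.2198  4.6458] 
 -> shift [ 0.1259 -0.093   0.0388] turn -0.02
```

View pics/d7.png

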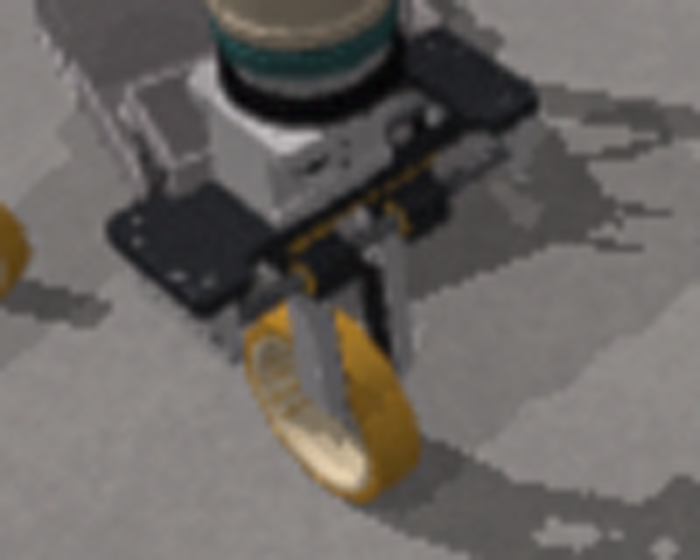

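Emit:
{"op": "servo_tool", "data": {"moves": [[-0.8,0,-0.03,0,0],[-0.8,0,-0.03,0,0],[-0.36,0,-0.03,0,0],[-0.36,0,-0.03,0,0],[-0.36,0,-0.03,0,0]]}}

```text
clock: 8.12
position: [0.3585, 0.0041, 0.0716]
tcp_rot: [0.5, -0.499, 0.501, -0.5]
wrist_force: [-0.7, -0.3, -0.4]
gripper_width: 0.0299
```

```bash
python3 -c "
from h import *
to([.36,0,.074],0)
a,c=snap('wrist','w8.png',None,1.5)
h=cv2.cvtColor(cv2.cvtColor(a,cv2.COLOR_RGB2BGR),cv2.COLOR_BGR2HSV);m=cv2.inRange(h,(12,100,80),(30,255,255))[100:260,225:285]
y,x=np.nonzero(m);print(x.min()+225,x.max()+225,y.min()+100,y.max()+100)
s=sense()['position']
for dy in (.015,.02,.025): print(dy,proj(c,[s[0],s[1]+dy+.048,.048]),proj(c,[s[0],s[1]+dy-.048,.048]),proj(c,[s[0],s[1]+dy,.096]))
"
```

```text
t 8.12 pos [0.3585 0.0041 0.0716] jaw -0.12 w 0.0299 F [-0.7223 -0.3294 -0.3737] 
 -> shift [ 0.1352 -0.0815  0.0491] turn -0.02
229 272 120 249
0.015 [254.0425 134.6876] [254.3032 256.4852] [254.057  218.1745]
0.02 [254.0274 127.6052] [254.2909 250.7408] [254.0386 210.1117]
0.025 [254.012  120.4406] [254.2785 244.9366] [254.02   201.9345]
```

View pics/w8.png

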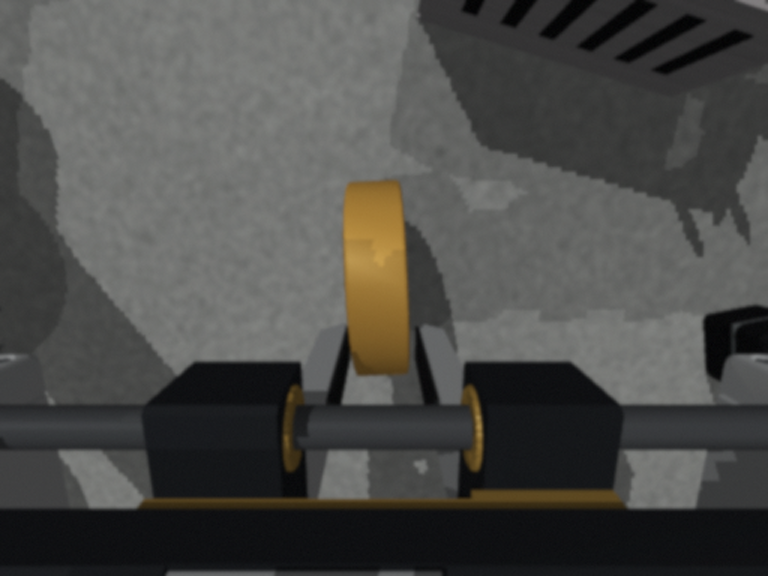

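Emit:
{"op": "servo_tool", "data": {"moves": [[-0.36,0,-0.3,0,0],[-0.36,-0.25,-0.3,0,0],[-0.36,-0.5,-0.3,0,0],[-0.36,-0.78,-0.3,0,0],[-0.36,-0.78,-0.3,0,0]]}}

```text
clock: 8.58
position: [0.3581, 0.029, 0.0803]
tcp_rot: [0.5, -0.5, 0.501, -0.5]
wrist_force: [-0.6, -0.4, 0.3]
gripper_width: 0.0303
```

Emit:
{"op": "servo_tool", "data": {"moves": [[-0.36,0,0,0,0],[-0.8,0,0,0,0],[-0.8,0,0,0,0],[-0.8,0,0,0,0]], "squeeze": 6}}

```text
clock: 8.92
position: [0.3584, 0.0274, 0.0805]
tcp_rot: [0.499, -0.5, 0.501, -0.5]
wrist_force: [-0.6, 0.7, -0.1]
gripper_width: 0.0254
```

```bash
python3 -c "
from h import *
to([.36,0.027,.082],0)
a,c=snap('wrist','w9.png',None,1.5)
h=cv2.cvtColor(cv2.cvtColor(a,cv2.COLOR_RGB2BGR),cv2.COLOR_BGR2HSV);m=cv2.inRange(h,(12,100,80),(30,255,255))[100:260,225:285]
y,x=np.nonzero(m);print(x.min()+225,x.max()+225,y.min()+100,y.max()+100)
s=sense()['position']
for dy in (-.01,0,.01): print(dy,proj(c,[s[0],s[1]+dy+.048,.048]),proj(c,[s[0],s[1]+dy-.048,.048]),proj(c,[s[0],s[1]+dy,.096]))
snap('side','d9.png',(150,180,250,260),7)
"
```

```text
t 8.92 pos [0.3584 0.0274 0.0805] jaw -0.12 w 0.0254 F [-0.6093  0.679  -0.1043] 
 -> shift [ 0.0117 -0.0507  0.0536] turn -0.02
235 274 153 259
-0.01 [254.2024 167.4515] [254.4439 278.7311] [254.222  250.7788]
0 [254.1743 154.5318] [254.4208 268.1157] [254.1885 236.3003]
0.01 [254.1457 141.3298] [254.3973 257.2903] [254.154  221.4398]
```

View pics/w9.png

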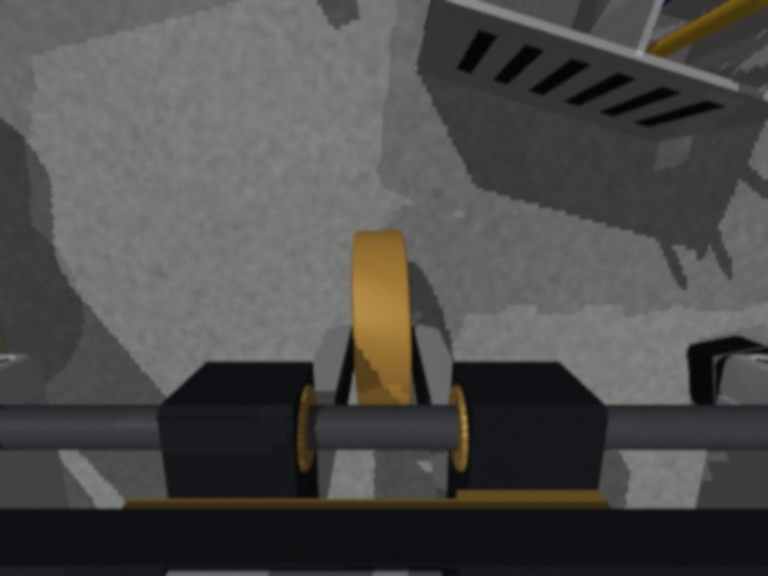

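View pics/d9.png

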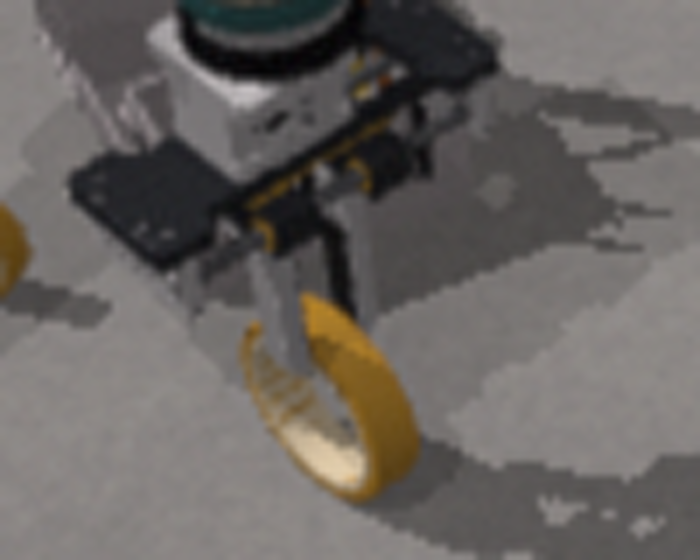

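```bash
python3 -c "
import numpy as np
for a in range(0,91,5):
  r=np.radians(a);c,s=np.cos(r),np.sin(r);x=12.5*(1-c)+91*s;z=12.5*s+91*c-91;w=25*c+10*s
  print(a,'zT %.2f yT %.2f w %.1f val %.3f'%(x/30,-z/30,w,w/47-1))
"
```

```text
0 zT 0.00 yT -0.00 w 25.0 val -0.468
5 zT 0.27 yT -0.02 w 25.8 val -0.452
10 zT 0.53 yT -0.03 w 26.4 val -0.439
15 zT 0.80 yT -0.00 w 26.7 val -0.431
20 zT 1.06 yT 0.04 w 26.9 val -0.427
25 zT 1.32 yT 0.11 w 26.9 val -0.428
30 zT 1.57 yT 0.20 w 26.7 val -0.433
35 zT 1.82 yT 0.31 w 26.2 val -0.442
40 zT 2.05 yT 0.44 w 25.6 val -0.456
45 zT 2.27 yT 0.59 w 24.7 val -0.473
50 zT 2.47 yT 0.76 w 23.7 val -0.495
55 zT 2.66 yT 0.95 w 22.5 val -0.521
60 zT 2.84 yT 1.16 w 21.2 val -0.550
65 zT 2.99 yT 1.37 w 19.6 val -0.582
70 zT 3.12 yT 1.60 w 17.9 val -0.618
75 zT 3.24 yT 1.85 w 16.1 val -0.657
80 zT 3.33 yT 2.10 w 14.2 val -0.698
85 zT 3.40 yT 2.35 w 12.1 val -0.742
90 zT 3.45 yT 2.62 w 10.0 val -0.787
```

Emit:
{"op": "servo_tool", "data": {"moves": [[-0.38,0,0,0,0],[-0.38,0,0,0.15,0],[-0.38,0,-0.03,0.4,0],[-0.38,0,-0.02,0.67,0],[-0.38,0,0,0.93,0]], "squeeze": 5}}

```text
clock: 9.43
position: [0.3882, 0.0272, 0.0809]
tcp_rot: [-0.5, 0.499, -0.5, 0.501]
wrist_force: [0.0, 0.3, 0.6]
gripper_width: 0.0291
```

```bash
python3 -c "
from h import *
to([.36,0.027,.082],0)
snap('wrist','w10.png',None,1.5)
snap('side','d10.png',(150,180,250,260),7)
"
```

```text
t 9.43 pos [0.3882 0.0272 0.0809] jaw -0.12 w 0.0291 F [0.009  0.3155 0.5853] 
 -> shift [ 0.0098 -0.0376 -0.9399] turn -0.02
```

View pics/w10.png

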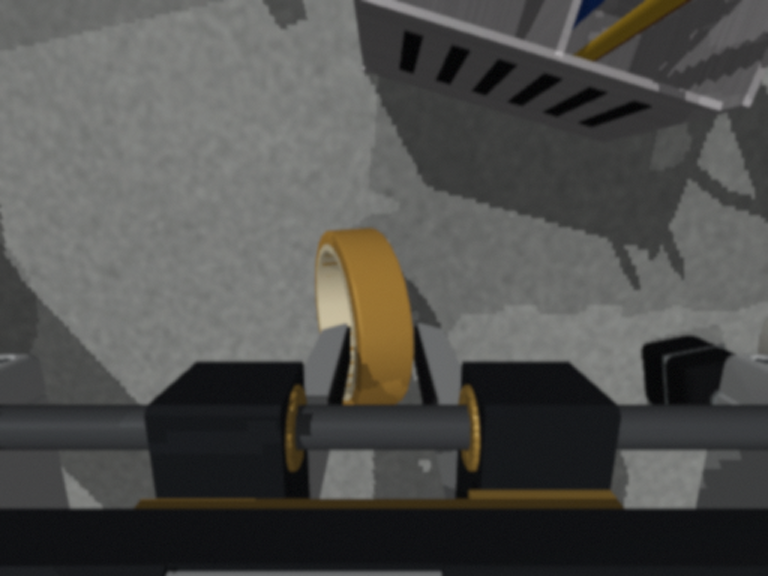

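View pics/d10.png

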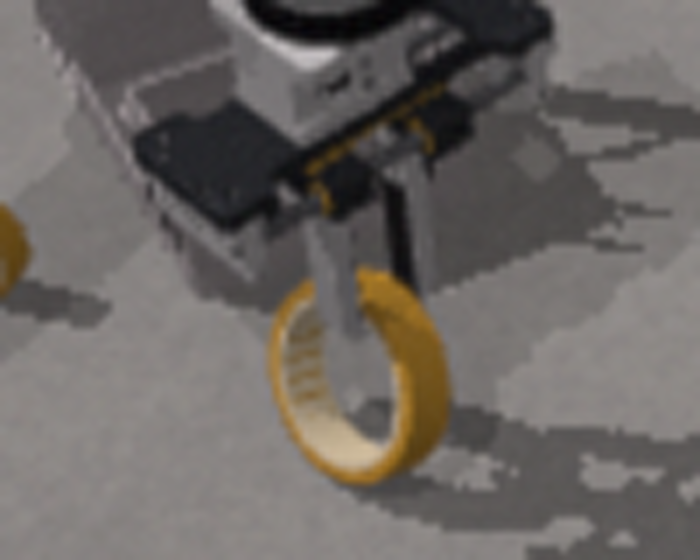

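Emit:
{"op": "servo_tool", "data": {"moves": [[-0.39,0,0.07,0.28,0],[-0.4,0,0.15,0.52,0],[-0.41,0,0.25,0.76,0],[-0.43,0,0.37,1.0,0],[-0.46,0,0.43,1.08,0]], "squeeze": 5}}

```text
clock: 9.95
position: [0.4205, 0.0272, 0.0672]
tcp_rot: [-0.5, 0.499, -0.5, 0.501]
wrist_force: [0.0, -0.4, 0.4]
gripper_width: 0.0258
```

```bash
python3 -c "
from h import *
to([.36,0.027,.082],0)
snap('wrist','w11.png',None,1.5)
snap('side','d11.png',(150,180,250,260),7)
"
```

```text
t 9.95 pos [0.4205 0.0272 0.0672] jaw -0.12 w 0.0258 F [ 0.007  -0.4292  0.3968] 
 -> shift [ 0.0109 -0.4933 -2.0157] turn -0.02
```

View pics/d11.png

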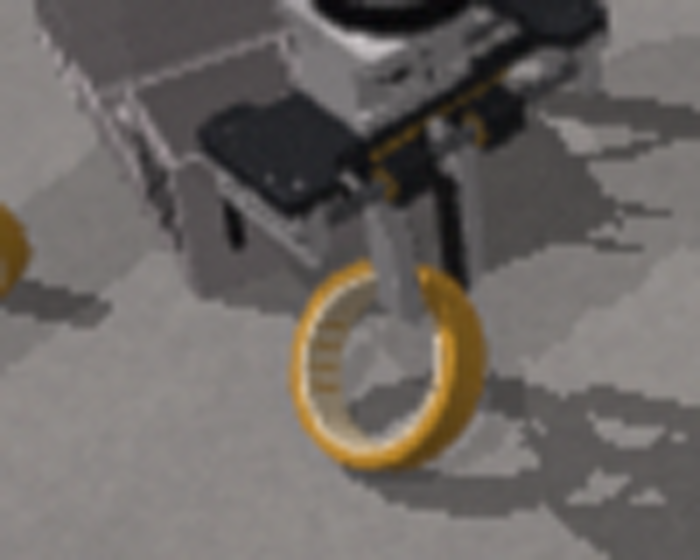

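View pics/w11.png

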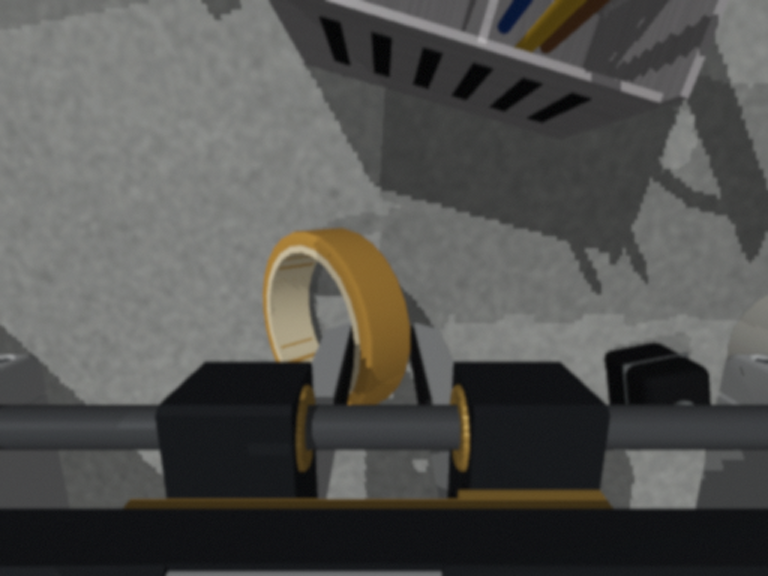

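Emit:
{"op": "servo_tool", "data": {"moves": [[-0.48,0,0.15,0.2,0],[-0.505,0,0.32,0.4,0],[-0.53,0,0.5,0.58,0],[-0.56,0,0.7,0.75,0],[-0.59,0,0.9,0.9,0]], "squeeze": 5}}

```text
clock: 10.47
position: [0.4463, 0.0273, 0.04]
tcp_rot: [0.499, -0.5, 0.501, -0.5]
wrist_force: [-1.1, -0.0, 0.1]
gripper_width: 0.0197
```

```bash
python3 -c "
from h import *
to([.36,0.027,.082],0)
snap('side','d12.png',(150,180,250,260),7)
"
```

```text
t 10.47 pos [0.4463 0.0273 0.04  ] jaw -0.12 w 0.0197 F [-1.1186 -0.0221  0.0725] 
 -> shift [ 0.0145 -1.3988 -2.8772] turn -0.02
```

View pics/d12.png

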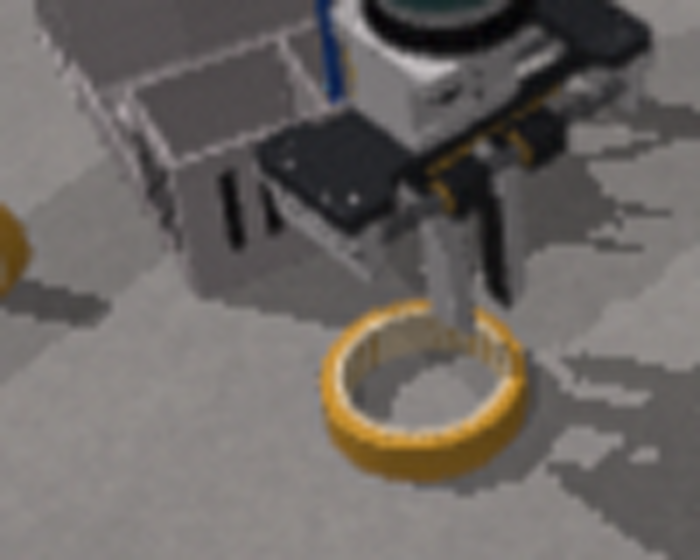

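Emit:
{"op": "servo_tool", "data": {"moves": [[-0.625,0,0.24,0.17,0],[-0.66,0,0.48,0.3,0],[-0.7,0,0.72,0.4,0],[-0.74,0,0.96,0.46,0],[-0.78,0,1.15,0.5,0]], "squeeze": 5}}

```text
clock: 10.93
position: [0.4604, 0.0273, 0.0052]
tcp_rot: [0.499, -0.5, 0.501, -0.5]
wrist_force: [-0.4, 0.4, 0.2]
gripper_width: 0.0105
```

```bash
python3 -c "
from h import *
to([.36,0.027,.082],0)
snap('side','d13.png',(150,180,250,260),7)
snap('wrist','w13.png',None,1.5)
"
```

```text
t 10.93 pos [0.4604 0.0273 0.0052] jaw -0.11 w 0.0105 F [-0.3558  0.4125  0.1922] 
 -> shift [ 0.0153 -2.5545 -3.3512] turn -0.02
```

View pics/d13.png

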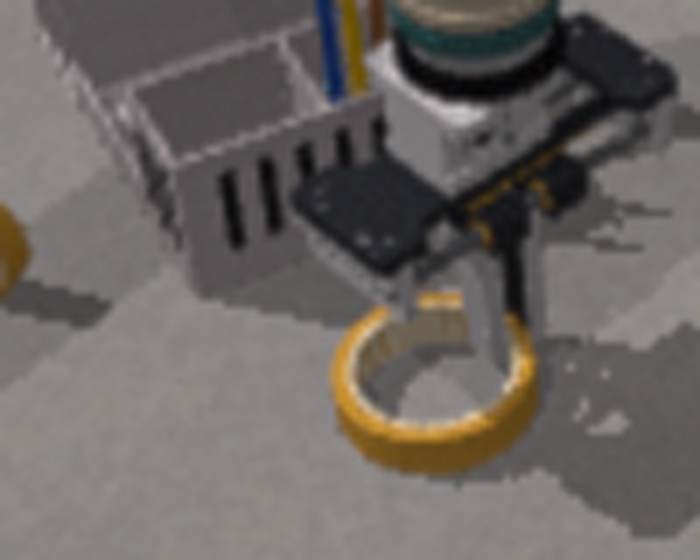

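View pics/w13.png

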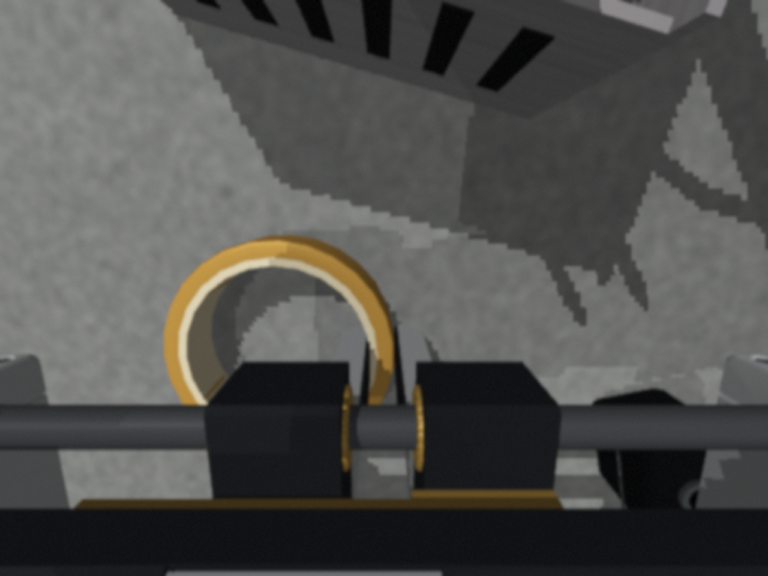

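Emit:
{"op": "servo_tool", "data": {"moves": [[-0.7,0,0,0,0],[-0.5,0,0,0,0],[-0.4,0,0,0,0],[-0.4,0,0,0,0]]}}

```text
clock: 11.37
position: [0.4612, 0.0272, 0.0067]
tcp_rot: [-0.5, 0.499, -0.5, 0.501]
wrist_force: [-0.0, 0.5, 0.2]
gripper_width: 0.0275
```

Emit:
{"op": "servo_tool", "data": {"moves": [[-0.4,0,-0.4,0,0],[-0.4,0,-1,0,0],[-0.4,0,-1.8,0,0],[-0.4,0,-2.6,0,0],[-0.4,0,-3,0,0]]}}

```text
clock: 11.78
position: [0.4624, 0.0271, 0.0991]
tcp_rot: [-0.501, 0.498, -0.499, 0.502]
wrist_force: [-0.2, 0.4, 0.0]
gripper_width: 0.0281
```

Emit:
{"op": "servo_tool", "data": {"moves": [[0,0,0,0,0],[0,0,0,0,0],[0,0,0,0,0]]}}

```text
clock: 12.03
position: [0.4601, 0.0273, 0.0956]
tcp_rot: [0.499, -0.5, 0.501, -0.5]
wrist_force: [0.8, -0.5, -0.3]
gripper_width: 0.044
```

```bash
cat >> h.py <<'E'
def flatring(n,a,c,roi=None,z=.025):
    h=cv2.cvtColor(cv2.cvtColor(a,cv2.COLOR_RGB2BGR),cv2.COLOR_BGR2HSV);m=cv2.inRange(h,(12,90,70),(30,255,255))
    if roi: k=np.zeros_like(m);x0,y0,x1,y1=roi;k[y0:y1,x0:x1]=255;m&=k
    cs=max(cv2.findContours(m,cv2.RETR_EXTERNAL,cv2.CHAIN_APPROX_NONE)[0],key=cv2.contourArea)
    e=cv2.fitEllipse(cs);return e,cv2.boundingRect(cs)
E
python3 -c "
from h import *
to([.36,0.027,.082],0)
a,c=snap('wrist','w14.png',None,1.5)
e,b=flatring('wrist',a,c);print(e,b,plane('wrist',e[0],.0125,c),plane('wrist',e[0],.025,c))
snap('side','d14.png',(150,180,250,260),7)
"
```

```text
t 12.03 pos [0.4601 0.0273 0.0956] jaw -0.12 w 0.044 F [ 0.7783 -0.5307 -0.3233] 
 -> shift [ 0.016   0.4568 -3.3371] turn -0.02
((403.98809814453125, 332.51605224609375), (10.924958229064941, 503.3295593261719), 89.36891174316406) (124, 327, 324, 12) [ 0.6272 -0.127   0.0125] [ 0.6193 -0.1165  0.025 ]
```

View pics/w14.png

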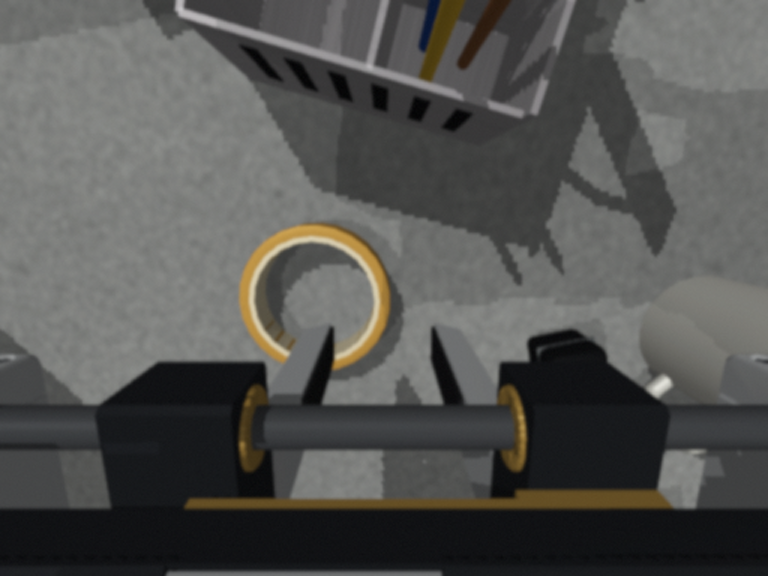

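View pics/d14.png

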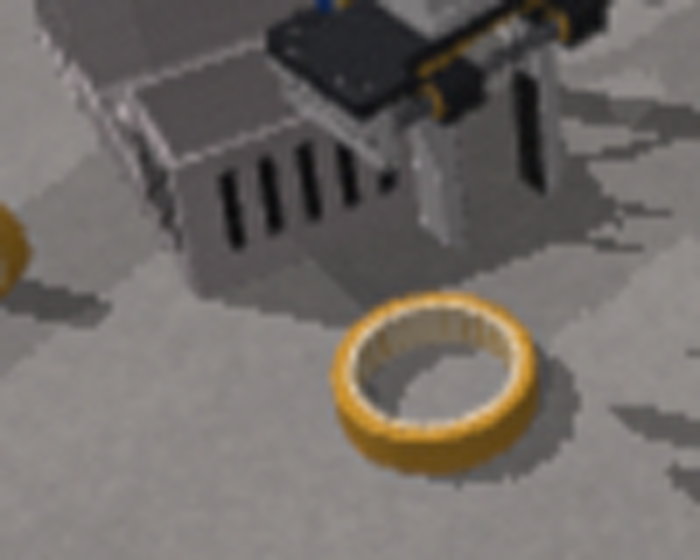

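```bash
python3 -c "
from h import *
print(sense()['joints'])
w=get_calibration('wrist')
for n in ['side']:
  im=camera(n);e,b=flatring(n,im,get_calibration(n),(190,215,235,255));print(e,b)
  for z in (.0125,.025): print(plane(n,e[0],z))
im=cv2.imread('pics/w14.png');h=cv2.cvtColor(im,cv2.COLOR_BGR2HSV);m=cv2.inRange(h,(12,90,70),(30,255,255))
ys,xs=np.nonzero(m[200:330,220:410]);print(xs.min()+220,xs.max()+220,ys.min()+200)
for u,v in [((xs.min()+220)/1.5,297/1.5),((xs.max()+220)/1.5,297/1.5),(315/1.5,(ys.min()+200)/1.5)]: print(plane('wrist',(u,v),.025,w),plane('wrist',(u,v),.0125,w))
"
```

```text
[-0.092   0.2018  1.9089  0.0001  1.0334 -0.09  ]
((211.71409606933594, 234.20323181152344), (25.64600944519043, 29.488832473754883), 80.99028778076172) (197, 221, 30, 27)
[0.4182 0.0273 0.0125]
[0.4113 0.0177 0.025 ]
239 390 223
[0.3702 0.0316 0.025 ] [0.3656 0.0285 0.0125]
[0.4651 0.0315 0.025 ] [0.4653 0.0284 0.0125]
[0.4197 0.0774 0.025 ] [0.4177 0.0767 0.0125]
```

Emit:
{"op": "servo_tool", "data": {"moves": [[0,0,-0.5,0,-1.4],[0,0,-1.2,0,-2.8],[0,0,-2,0,-4.2],[0,0,-2.5,0,-5.6],[0,0,-2.5,0,-7]]}}

```text
clock: 12.6
position: [0.4629, 0.0271, 0.1736]
tcp_rot: [0.629, -0.627, 0.324, -0.327]
wrist_force: [0.8, -0.8, 0.1]
gripper_width: 0.0468
```

Emit:
{"op": "servo_tool", "data": {"moves": [[0,0,0,0,-1.4],[0,0,0,0,-2.8],[0,0,0,0,-4.2],[0,0,0,0,-5.6],[0,0,0,0,-7]]}}

```text
clock: 13.02
position: [0.4604, 0.0272, 0.1702]
tcp_rot: [-0.697, 0.697, -0.122, 0.121]
wrist_force: [0.0, 0.2, -0.3]
gripper_width: 0.0473
```

Emit:
{"op": "servo_tool", "data": {"moves": [[0,0,0,0,-1.4],[0,0,0,0,-2.8],[0,0,0,0,-4.2],[0,0,0,0,-5.6],[0,0,0,0,-7]]}}

```text
clock: 13.43
position: [0.4604, 0.0272, 0.1702]
tcp_rot: [0.701, -0.701, -0.093, 0.094]
wrist_force: [0.5, -0.3, -0.5]
gripper_width: 0.0471
```

```bash
python3 -c "
from h import *
to([.4175,0.027,.18],105.2)
print(sense()['joints'])
a,c=snap('wrist','w15.png',None,1.5)
e,b=flatring('wrist',a,c,(0,0,512,215));print(e,b,plane('wrist',e[0],.025,c),plane('wrist',e[0],.0125,c))
"
```

```text
t 13.43 pos [0.4604 0.0272 0.1702] jaw 105.23 w 0.0471 F [ 0.5291 -0.3497 -0.4689] 
 -> shift [-1.3829 -0.3228  0.3683] turn 0.01
[-0.092   0.13    1.7894  0.0001  1.2242 -1.9286]
((265.3594970703125, 151.2423858642578), (80.2322998046875, 81.37610626220703), 28.317230224609375) (225, 111, 82, 82) [0.416  0.0282 0.025 ] [0.4167 0.0289 0.0125]
```

View pics/w15.png

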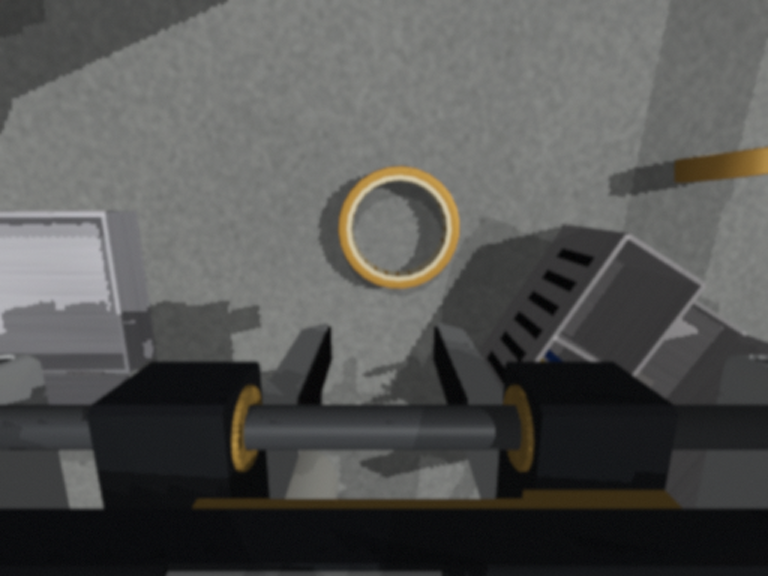

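```bash
python3 -c "
from h import *
to([.4273,-.013,.06],105.2)
"
```

```text
t 13.48 pos [0.4604 0.0272 0.1703] jaw 105.44 w 0.0473 F [ 0.3007  0.2257 -0.7957] 
 -> shift [-1.4143  3.6773 -1.    ] turn 0.05
```

Emit:
{"op": "servo_tool", "data": {"moves": [[-0.2,-0.9,0.4,-0.6,0],[-0.2,-1.4,1.2,-1,0],[-0.2,-1.4,2.2,-1,0],[-0.2,-1.4,3.2,-1,0],[-0.2,-1.4,3.5,-1,0]]}}

```text
clock: 13.9
position: [0.4244, -0.0122, 0.0626]
tcp_rot: [0.702, -0.7, -0.088, 0.093]
wrist_force: [-0.5, 0.6, 0.4]
gripper_width: 0.0376
```

```bash
python3 -c "
from h import *
to([.4273,-.013,.005],105.2)
a,c=snap('wrist','w16.png',None,1.5)
s=sense()
for P in [[.416,.0285,.025]]: print(proj(c,P)*1.5)
"
```

```text
t 13.9 pos [ 0.4244 -0.0122  0.0626] jaw 104.7 w 0.0376 F [-0.4596  0.606   0.4206] 
 -> shift [ 0.1016  1.9206 -0.0567] turn -0.1
[456.7219 322.2202]
```

View pics/w16.png

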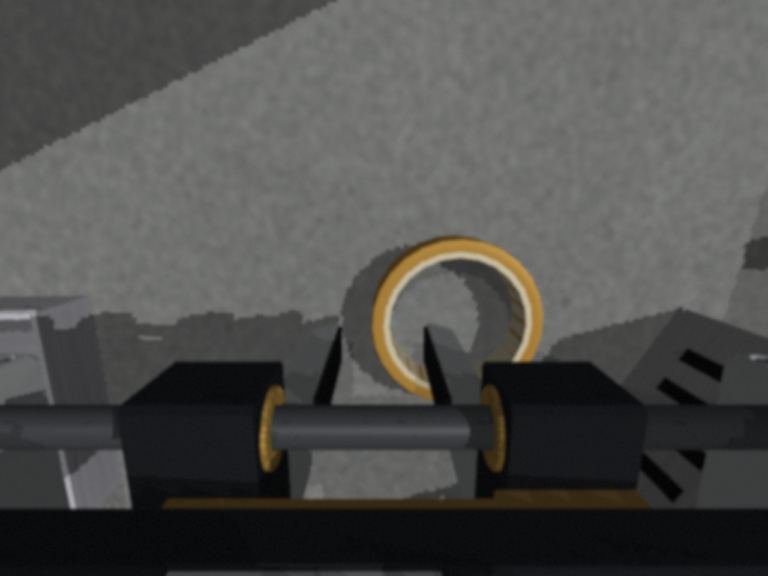

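Emit:
{"op": "servo_tool", "data": {"moves": [[-0.2,0.1,0.6,-0.05,-0.1],[-0.2,0.1,1.2,-0.05,-0.1],[-0.2,0.1,1.7,-0.05,-0.1],[-0.2,0.1,1.87,-0.05,-0.1],[-0.2,0.1,1.87,-0.05,-0.1]]}}

```text
clock: 14.37
position: [0.4312, -0.0131, 0.0098]
tcp_rot: [0.701, -0.701, -0.094, 0.095]
wrist_force: [-0.0, 0.2, 0.7]
gripper_width: 0.0376
```

Emit:
{"op": "servo_tool", "data": {"moves": [[-0.5,0,0,0,0],[-0.7,0,0,0,0],[-0.95,0,0,0,0],[-0.95,0,0,0,0],[-0.95,0,0,0,0]], "squeeze": 15}}

```text
clock: 14.78
position: [0.4316, -0.0133, 0.0108]
tcp_rot: [-0.701, 0.701, 0.095, -0.094]
wrist_force: [-0.6, 0.5, 3.6]
gripper_width: 0.0103
```

Emit:
{"op": "servo_tool", "data": {"moves": [[-0.95,0,-0.3,0,0],[-0.95,0,-0.8,0,0],[-0.95,0,-1.4,0,0],[-0.95,0,-2.2,0,0],[-0.95,0,-3,0,0]], "squeeze": 25}}

```text
clock: 15.2
position: [0.4306, -0.0131, 0.1009]
tcp_rot: [0.701, -0.701, -0.094, 0.095]
wrist_force: [0.1, -0.6, -0.9]
gripper_width: 0.0102
```

```bash
python3 -c "
from h import *
bx=np.array([np.cos(np.radians(15.2)),np.sin(np.radians(15.2))]);by=np.array([-bx[1],bx[0]])
t=np.array([.548,-.252])-.043*by;print(t)
to([*t,.105],105.2)
a,c=snap('wrist','w17.png',None,1.5)
snap('side','d17.png',(150,150,350,290),4)
"
```

```text
[ 0.5593 -0.2935]
t 15.2 pos [ 0.4306 -0.0131  0.1009] jaw 105.38 w 0.0102 F [ 0.0963 -0.5872 -0.9114] 
 -> shift [  1.6565  -0.1442 -10.148 ] turn 0.04
```

View pics/w17.png

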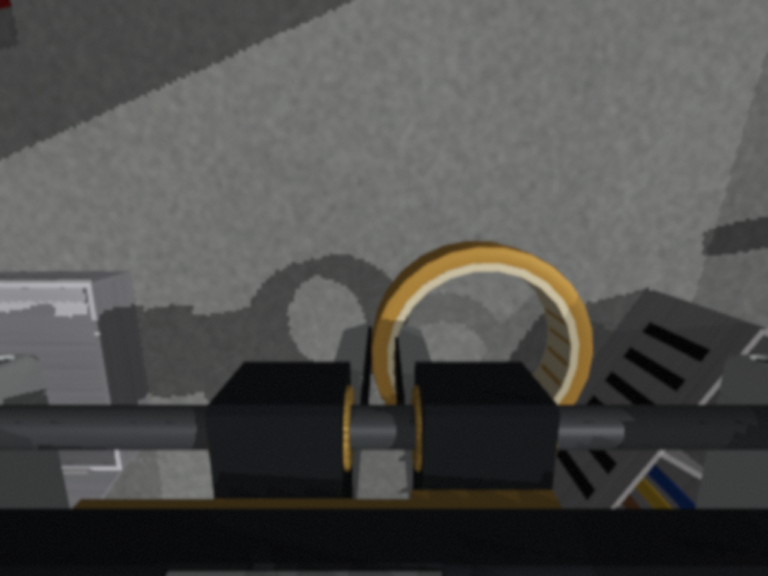

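View pics/d17.png

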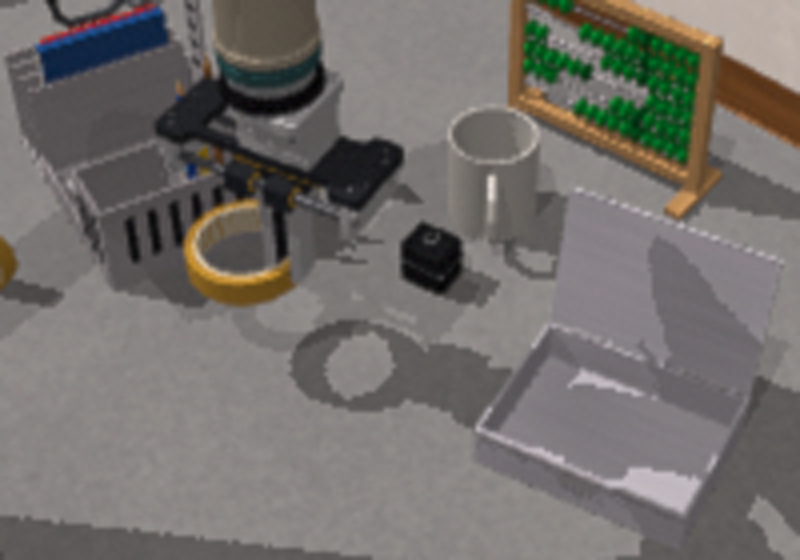

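Emit:
{"op": "servo_tool", "data": {"moves": [[-0.95,0.2,0,-0.5,0],[-0.95,0.4,0,-1.3,0],[-0.95,0.6,0,-2.3,0],[-0.95,0.8,0,-3.4,0],[-0.95,0.9,0,-4.5,0]]}}

```text
clock: 15.72
position: [0.4936, -0.1381, 0.0984]
tcp_rot: [0.701, -0.7, -0.094, 0.095]
wrist_force: [-0.4, -0.1, -1.6]
gripper_width: 0.0101
```

Emit:
{"op": "servo_tool", "data": {"moves": [[-0.95,0.2,0,-1,0],[-0.95,0.3,0,-2,0],[-0.95,0.5,0,-3,0],[-0.95,0.6,0,-4,0],[-0.95,0.7,0,-4.8,0]]}}

```text
clock: 16.13
position: [0.5516, -0.2728, 0.0976]
tcp_rot: [0.701, -0.701, -0.094, 0.095]
wrist_force: [0.1, 0.8, -1.1]
gripper_width: 0.0101
```

Emit:
{"op": "servo_tool", "data": {"moves": [[-0.95,0,0,-0.4,0],[-0.95,0,0,-0.4,0],[-0.95,0,0,-0.4,0]]}}

```text
clock: 16.38
position: [0.5536, -0.2808, 0.0984]
tcp_rot: [0.702, -0.7, -0.093, 0.095]
wrist_force: [-0.1, 1.9, -1.1]
gripper_width: 0.01
```

```bash
cat >> h.py <<'E'
BC=np.array([.548,-.252]);bx=np.array([np.cos(np.radians(15.2)),np.sin(np.radians(15.2))]);by=np.array([-bx[1],bx[0]])
def box(x,y,z): return np.r_[BC+bx*x+by*y,z]
E
python3 -c "
from h import *
to(box(0,-.043,.105),105.2)
a,c=snap('wrist','w18.png',None,1.5)
for P in [box(-.064,-.086,.04),box(-.064,.086,.04),box(.064,.086,.04),box(.064,-.086,.04)]: print(proj(c,P)*1.5)
snap('side','d18.png',(220,160,360,290),4)
snap('scene','s18.png',(100,120,280,290),3.5)
"
```

```text
t 16.38 pos [ 0.5536 -0.2808  0.0984] jaw 105.31 w 0.01 F [-0.134   1.8727 -1.1367] 
 -> shift [ 0.0696 -0.221  -0.4585] turn 0.02
[282.1403 202.8799]
[584.5025 203.5931]
[561.7665 408.3645]
[292.6656 408.1387]
```

View pics/w18.png

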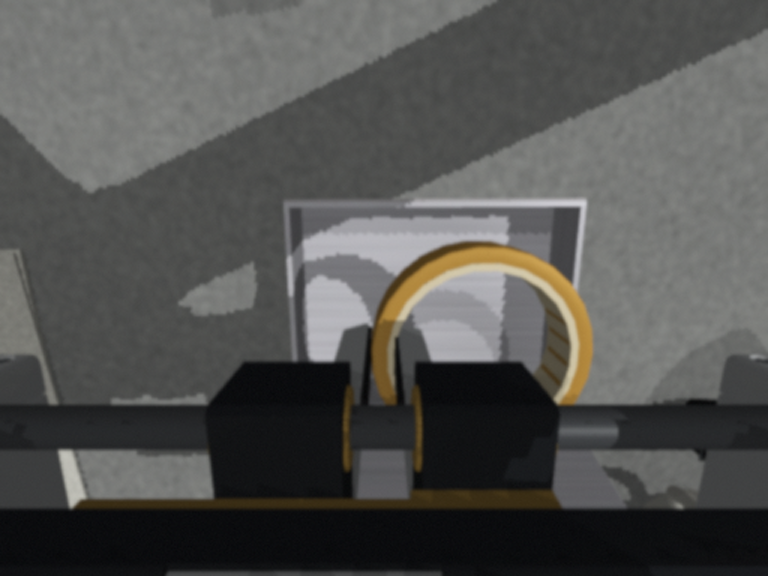

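View pics/d18.png

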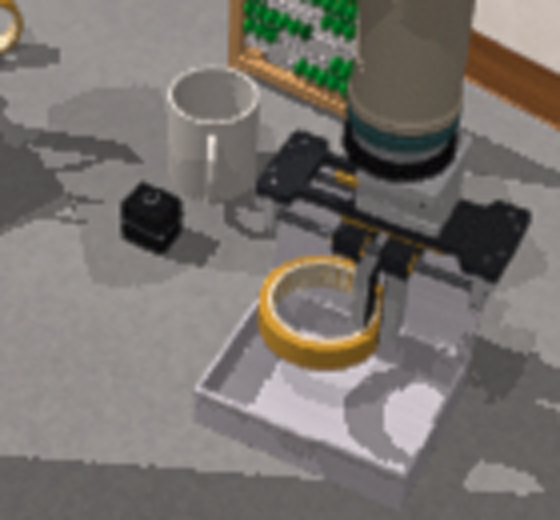

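View pics/s18.png

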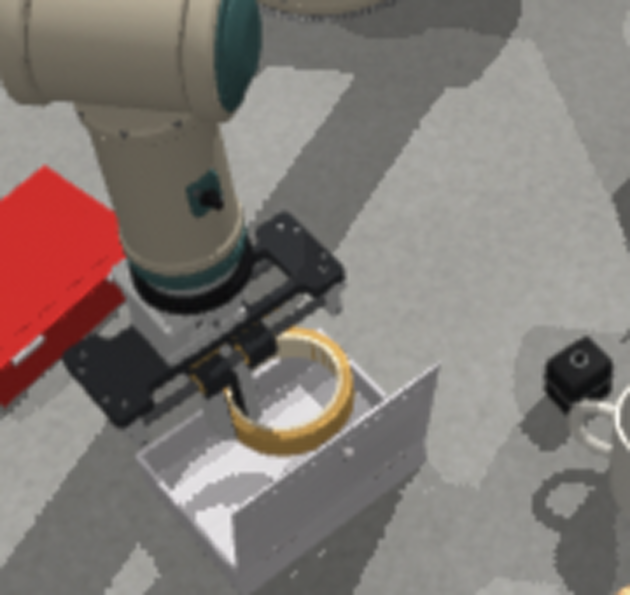

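```bash
python3 -c "
from h import *
to(box(.003,-.044,.0145),105.2)
"
```

```text
t 16.53 pos [ 0.5539 -0.2794  0.0998] jaw 105.44 w 0.0099 F [-0.471   0.09   -0.1494] 
 -> shift [ 0.1503  2.8411 -0.5395] turn 0.05
```

Emit:
{"op": "servo_tool", "data": {"moves": [[-0.95,0.15,0.1,-0.3,0.05],[-0.95,0.15,0.5,-0.53,0.05],[-0.95,0.15,1.0,-0.53,0.05],[-0.95,0.15,1.5,-0.53,0.05],[-0.95,0.15,2.0,-0.53,0.05]]}}

```text
clock: 16.95
position: [0.5635, -0.2954, 0.0389]
tcp_rot: [-0.701, 0.701, 0.093, -0.093]
wrist_force: [-0.5, 0.1, -0.5]
gripper_width: 0.01
```

Emit:
{"op": "servo_tool", "data": {"moves": [[-0.95,0,0.2,0,0],[-0.95,0,0.4,0,0],[-0.95,0,0.4,0,0]]}}

```text
clock: 17.2
position: [0.5628, -0.2948, 0.0267]
tcp_rot: [0.701, -0.7, -0.093, 0.094]
wrist_force: [-0.3, -0.3, -0.7]
gripper_width: 0.0103
```

```bash
python3 -c "
from h import *
to(box(.003,-.044,.0145),105.2)
"
```

```text
t 17.2 pos [ 0.5628 -0.2948  0.0267] jaw 105.15 w 0.0103 F [-0.333  -0.2924 -0.7123] 
 -> shift [-0.0027  0.4082  0.0391] turn -0.01
```

Emit:
{"op": "servo_tool", "data": {"moves": [[-0.95,0,0.15,0,0],[-0.95,0,0.28,0,0],[-0.95,0,0.35,0,0],[-0.95,0,0.35,0,0]]}}

```text
clock: 17.53
position: [0.5632, -0.2952, 0.0175]
tcp_rot: [0.701, -0.701, -0.093, 0.093]
wrist_force: [0.5, 0.6, 0.3]
gripper_width: 0.0102
```

Emit:
{"op": "servo_tool", "data": {"moves": [[-0.95,0,0.04,0,0],[-0.95,0,0.08,0,0],[-0.95,0,0.08,0,0]]}}

```text
clock: 17.78
position: [0.5634, -0.2952, 0.0153]
tcp_rot: [0.701, -0.701, -0.093, 0.093]
wrist_force: [-0.6, 0.1, -1.0]
gripper_width: 0.0097
```

Emit:
{"op": "servo_tool", "data": {"moves": [[-0.95,0,0.04,0,0],[-0.95,0,0.07,0,0],[-0.95,0,0.07,0,0]]}}

```text
clock: 18.03
position: [0.5636, -0.2954, 0.0139]
tcp_rot: [-0.701, 0.701, 0.093, -0.093]
wrist_force: [0.2, 0.2, 3.7]
gripper_width: 0.01
```

```bash
python3 -c "
from h import *
to(box(.003,-.044,.0135),105.2)
snap('side','d19.png',(240,190,350,290),6)
"
```

```text
t 18.03 pos [ 0.5636 -0.2954  0.0139] jaw 105.13 w 0.01 F [0.2433 0.1608 3.7041] 
 -> shift [-0.0214  0.0135  0.0641] turn -0.01
```

View pics/d19.png

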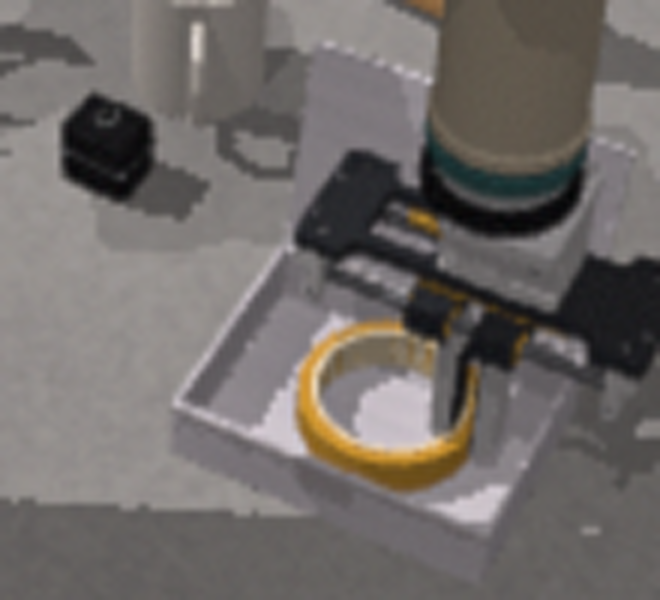

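Contact with the floor at 3.7 N, with the ring in the box around (385,400). I'll release a little and lift clear.

Emit:
{"op": "servo_tool", "data": {"moves": [[-0.75,0,0,0,0],[-0.65,0,0,0,0],[-0.55,0,0,0,0],[-0.55,0,0,0,0],[-0.55,0,0,0,0]]}}

```text
clock: 18.5
position: [0.5633, -0.2952, 0.0129]
tcp_rot: [0.701, -0.701, -0.093, 0.093]
wrist_force: [0.1, 0.4, 0.6]
gripper_width: 0.021
```

Emit:
{"op": "servo_tool", "data": {"moves": [[-0.55,0,-0.4,0,0],[-0.55,0,-1,0,0],[-0.55,0,-2,0,0],[-0.55,0,-3,0,0],[-0.55,0,-4,0,0]]}}

```text
clock: 18.92
position: [0.563, -0.295, 0.1339]
tcp_rot: [0.701, -0.701, -0.093, 0.093]
wrist_force: [0.7, 0.8, 0.1]
gripper_width: 0.0211
```

Emit:
{"op": "servo_tool", "data": {"moves": [[-1,0,-1,0,0],[-1,0,-2,0,0],[-1,0,-3,0,0],[-1,0,-3.5,0,0],[-1,0,-3.5,0,0]]}}

```text
clock: 19.33
position: [0.5652, -0.2965, 0.2427]
tcp_rot: [-0.699, 0.703, 0.095, -0.091]
wrist_force: [-0.1, -0.1, 0.4]
gripper_width: 0.0003
```

```bash
python3 -c "
from h import *
to(box(.003,-.044,.0145),105.2)
print(sense()['joints'])
snap('wrist','w20.png',None,1.5)
snap('side','d20.png',(220,160,360,290),4)
snap('scene','s20.png',(100,160,300,320),3.5)
"
```

```text
t 19.33 pos [ 0.5652 -0.2965  0.2427] jaw 105.14 w 0.0003 F [-0.0939 -0.1473  0.3753] 
 -> shift [-0.1088  7.6043  0.1636] turn -0.01
[-0.5921  0.351   1.3028  0.0001  1.4792 -2.4271]
```

View pics/w20.png

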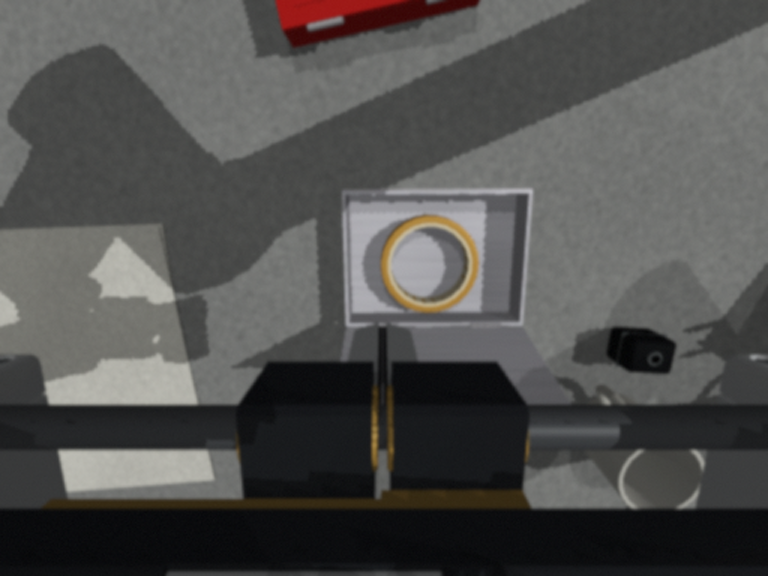

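View pics/d20.png

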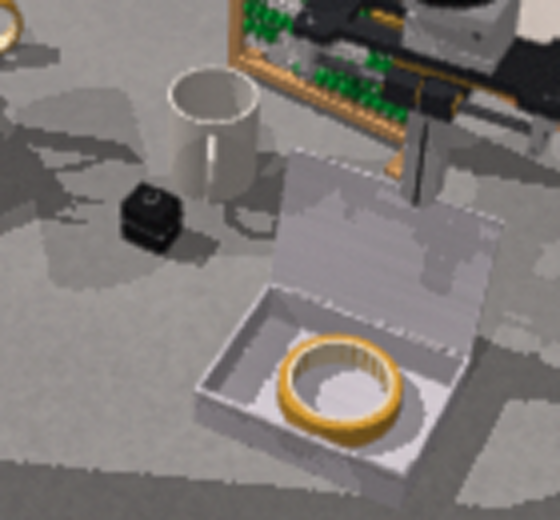

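View pics/s20.png

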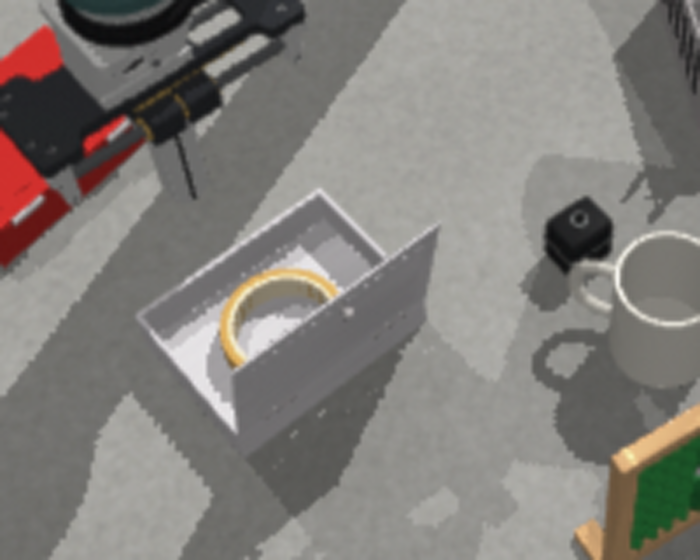

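```bash
python3 -c "
from h import *
to(box(.15,-.044,.243),105.2)
to(box(.15,-.044,.14),105.2)
"
```

```text
t 19.48 pos [ 0.5626 -0.2947  0.2366] jaw 105.14 w 0.0005 F [ 0.5098 -0.1329 -0.107 ] 
 -> shift [ 4.9027 -0.2211  0.0422] turn -0.01
t 19.48 pos [ 0.5626 -0.2947  0.2366] jaw 105.14 w 0.0005 F [ 0.5098 -0.1329 -0.107 ] 
 -> shift [4.9081 3.2122 0.0355] turn -0.01
```

Emit:
{"op": "servo_tool", "data": {"moves": [[-1,1.3,0,0,0],[-1,2.6,0,0,0],[-1,3.9,0,0,0],[-1,4.9,0,0,0],[-1,4.9,0.8,0,0]]}}

```text
clock: 19.9
position: [0.7126, -0.2552, 0.2145]
tcp_rot: [-0.7, 0.702, 0.097, -0.091]
wrist_force: [1.3, -0.8, 0.8]
gripper_width: 0.0003
```

Emit:
{"op": "servo_tool", "data": {"moves": [[-1,0,1,0,0],[-1,0,2,0,0],[-1,0,2.4,0,0],[-1,0,2.4,0,0]]}}

```text
clock: 20.23
position: [0.702, -0.2553, 0.1356]
tcp_rot: [0.703, -0.699, -0.09, 0.097]
wrist_force: [0.2, 0.3, -0.4]
gripper_width: 0.0001
```

```bash
python3 -c "
from h import *
to(box(.09,-.044,.14),105.2)
snap('side','d21.png',(220,120,380,290),3.5)
snap('scene','s21.png',(100,160,300,320),3.5)
"
```

```text
t 20.23 pos [ 0.702  -0.2553  0.1356] jaw 105.13 w 0.0001 F [ 0.2177  0.3027 -0.4226] 
 -> shift [-1.927  -0.1313 -0.0153] turn -0.01
```

View pics/s21.png

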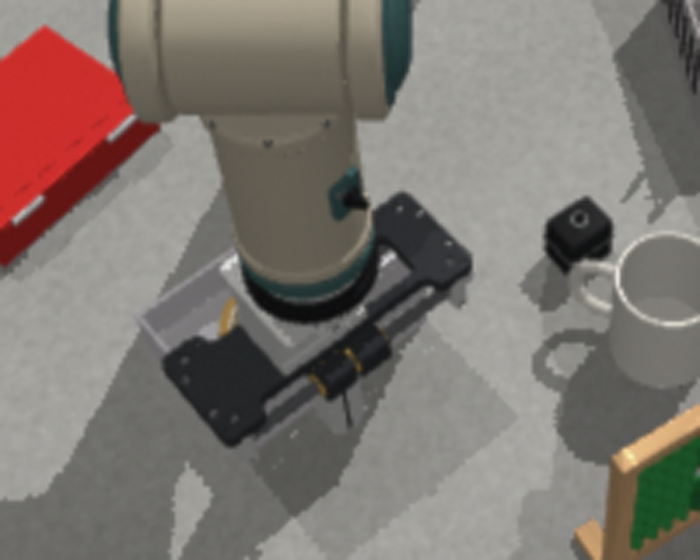

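View pics/d21.png

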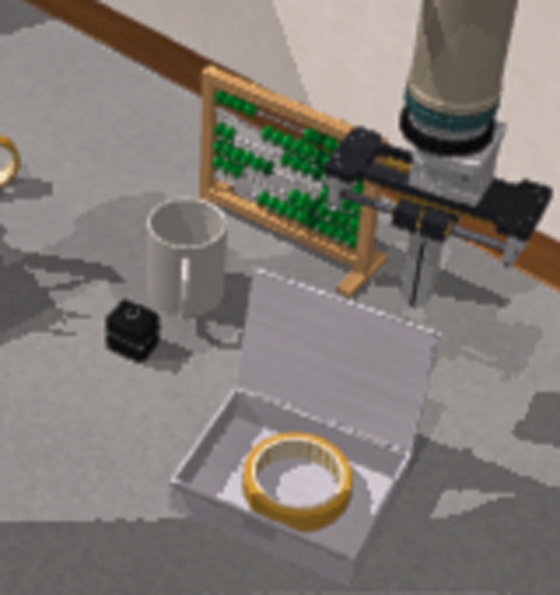

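Emit:
{"op": "servo_tool", "data": {"moves": [[-1,-0.5,0,0,0],[-1,-1,0,0,0],[-1,-1.5,-0.1,0,0],[-1,-1.9,-0.1,0,0],[-1,-2.3,-0.1,0,0]]}}

```text
clock: 20.75
position: [0.6399, -0.276, 0.1485]
tcp_rot: [-0.7, 0.702, 0.095, -0.091]
wrist_force: [1.3, -0.1, 0.6]
gripper_width: 0.0006
```

```bash
python3 -c "
from h import *
to(box(.049,-.044,.139),105.2)
snap('side','d22.png',(220,120,380,290),3.5)
"
```

```text
t 20.75 pos [ 0.6399 -0.276   0.1485] jaw 105.12 w 0.0006 F [ 1.2552 -0.0955  0.6473] 
 -> shift [-1.1139  0.3114  0.1068] turn -0.02
```

View pics/d22.png

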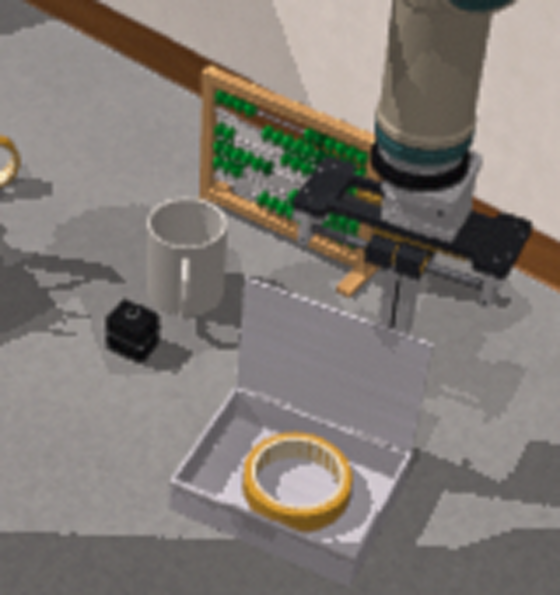

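Emit:
{"op": "servo_tool", "data": {"moves": [[-1,-0.4,0.15,0.05,0],[-1,-0.75,0.25,0.1,0],[-1,-1.1,0.32,0.1,0],[-1,-1.5,0.47,0.1,0],[-1,-1.9,0.63,0.1,0]]}}

```text
clock: 21.22
position: [0.5834, -0.2875, 0.1275]
tcp_rot: [-0.7, 0.702, 0.094, -0.092]
wrist_force: [1.1, -0.2, -0.5]
gripper_width: 0.0006
```

```bash
python3 -c "
from h import *
to(box(.0034,-.044,.1133),105.2)
to(box(-.0131,-.044,.0931),105.2)
snap('side','d23.png',(220,120,380,290),3.5)
"
```

```text
t 21.22 pos [ 0.5834 -0.2875  0.1275] jaw 105.14 w 0.0006 F [ 1.063  -0.1719 -0.5022] 
 -> shift [-0.7155  0.4711 -0.0141] turn -0.01
t 21.22 pos [ 0.5834 -0.2875  0.1275] jaw 105.14 w 0.0006 F [ 1.063  -0.1719 -0.5022] 
 -> shift [-1.2671  1.1431 -0.0131] turn -0.01
```

View pics/d23.png

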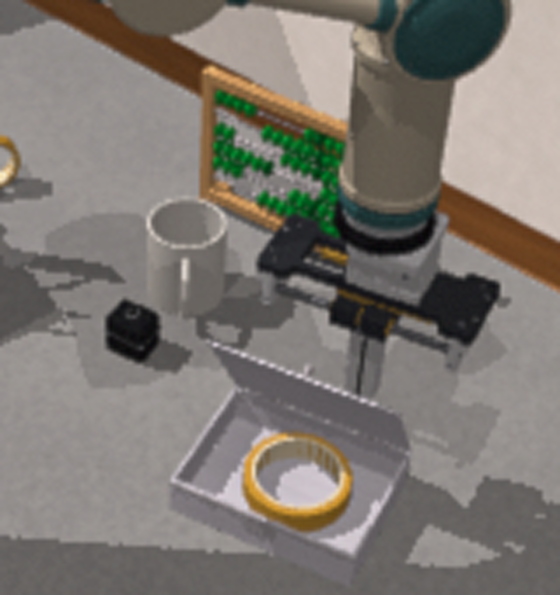

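Good; the lid is at about 60°, following the finger. I'll continue along the arc.

Emit:
{"op": "servo_tool", "data": {"moves": [[-1,-0.38,0.22,0,0],[-1,-0.72,0.47,0,0],[-1,-1.02,0.8,0,0],[-1,-1.27,1.14,0,0],[-1,-1.45,1.5,0,0]]}}

```text
clock: 21.68
position: [0.541, -0.2989, 0.0819]
tcp_rot: [-0.7, 0.701, 0.093, -0.093]
wrist_force: [0.0, -0.6, 0.5]
gripper_width: 0.0003
```

```bash
python3 -c "
from h import *
to(box(-.0238,-.044,.0693),105.2)
to(box(-.028,-.044,.0435),105.2)
snap('side','d24.png',(220,120,380,290),3.5)
"
```

```text
t 21.68 pos [ 0.541  -0.2989  0.0819] jaw 105.12 w 0.0003 F [ 0.0451 -0.5877  0.5408] 
 -> shift [-0.1602  0.4206 -0.0183] turn -0.02
t 21.68 pos [ 0.541  -0.2989  0.0819] jaw 105.12 w 0.0003 F [ 0.0451 -0.5877  0.5408] 
 -> shift [-0.3012  1.2804 -0.0172] turn -0.02
```

View pics/d24.png

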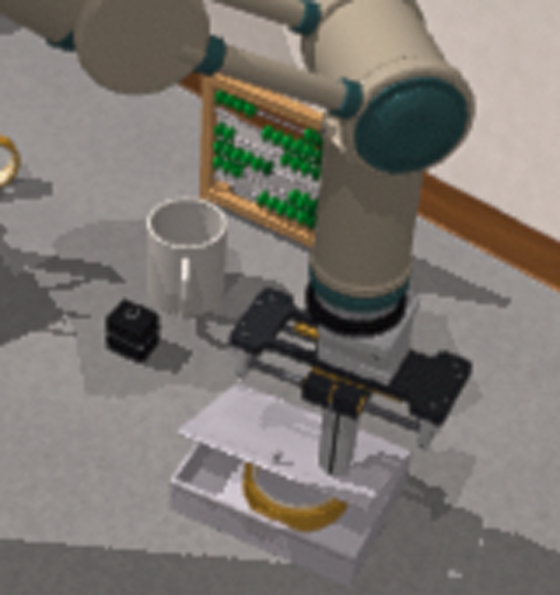

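Emit:
{"op": "servo_tool", "data": {"moves": [[-1,-0.15,0.35,0,0],[-1,-0.25,0.65,0,0],[-1,-0.3,0.9,0,0],[-1,-0.3,1.1,0,0],[-1,-0.3,1.25,0,0]]}}

```text
clock: 22.15
position: [0.532, -0.3005, 0.0433]
tcp_rot: [0.701, -0.701, -0.093, 0.093]
wrist_force: [-2.5, 2.1, 24.4]
gripper_width: 0.0009
```

Emit:
{"op": "servo_tool", "data": {"moves": [[-1,0,0.05,0,0],[-1,0,0.1,0,0],[-1,0,0.1,0,0]]}}

```text
clock: 22.4
position: [0.5321, -0.3005, 0.0435]
tcp_rot: [-0.701, 0.701, 0.093, -0.093]
wrist_force: [-4.1, 3.0, 15.0]
gripper_width: 0.0006
```

Emit:
{"op": "servo_tool", "data": {"moves": [[-1,0,-0.5,0,0],[-1,0,-1.5,0,0],[-1,0,-2.7,0,0],[-1,0,-4,0,0],[-1,0,-5,0,0]]}}

```text
clock: 22.82
position: [0.5329, -0.3008, 0.1937]
tcp_rot: [-0.7, 0.702, 0.094, -0.093]
wrist_force: [0.6, -1.5, 0.3]
gripper_width: 0.0005
```

Emit:
{"op": "servo_tool", "data": {"moves": [[-1,-1,0,1,0],[-1,-2,0,2,0],[-1,-3,0,3,0],[-1,-3,0,4,0],[-1,-3,0,4,0]]}}

```text
clock: 23.23
position: [0.41, -0.2031, 0.1909]
tcp_rot: [0.702, -0.699, -0.093, 0.094]
wrist_force: [0.3, 0.2, -0.1]
gripper_width: 0.0006
```

Emit:
{"op": "servo_tool", "data": {"moves": [[-1,0,0,0,0],[-1,0,0,0,0],[-1,0,0,0,0]]}}

```text
clock: 23.48
position: [0.4151, -0.2092, 0.1908]
tcp_rot: [-0.701, 0.701, 0.093, -0.093]
wrist_force: [0.7, -0.5, 0.2]
gripper_width: 0.0004
```

```bash
python3 -c "
from h import *
to(box(-.0238,-.044,.0693),105.2)
snap('side','d25.png',None,1.5)
snap('scene','s25.png',None,1.5)
snap('side','d26.png',(230,200,360,290),5)
"
```

```text
t 23.48 pos [ 0.4151 -0.2092  0.1908] jaw 105.14 w 0.0004 F [ 0.6593 -0.5411  0.1859] 
 -> shift [ 3.1092  4.0573 -3.9964] turn -0.01
```

View pics/d26.png

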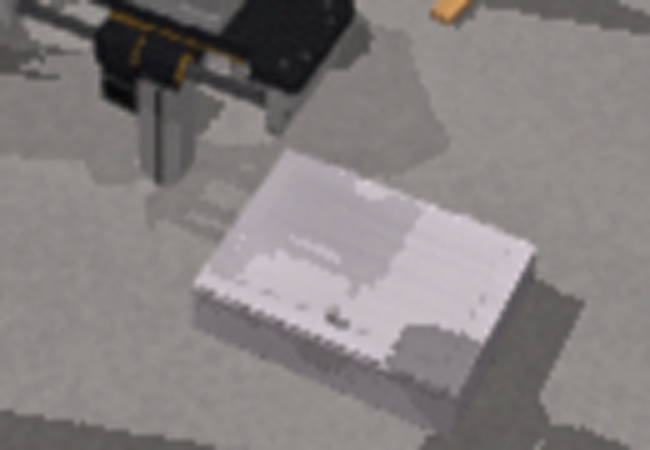

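View pics/s25.png

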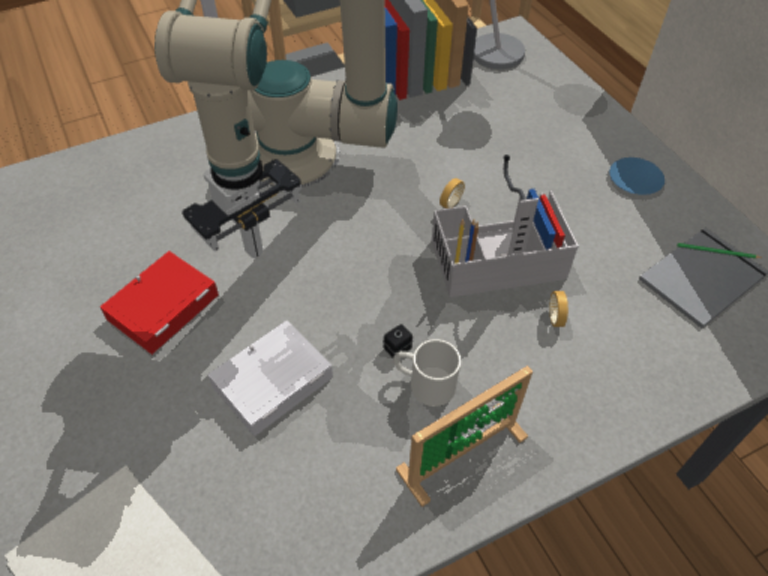

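```bash
python3 -c "
from h import *
print(tri([('side',(297,262.5)),('scene',(166.7,233.7))]), 'expect',box(.064-.116,0,.0525))
from rig import finish_job
print(finish_job())
"
```

```text
(array([ 0.5005, -0.2687,  0.0495]), [0.00038472408586189287, 0.00038472408586188956]) expect [ 0.4978 -0.2656  0.0525]
the job is handed in; nothing more can be done
None
```

The roll of tape is lying flat in the aluminium box with the lid shut, and the job is handed in at about 23.6 s on the robot's clock.

1. **Off the hook:** I gripped the roll across its width, raised it about 51 mm, and drew it off along the organizer's -x. The images showed it clear of the hook, and the wrist force stayed at noise level.
2. **Onto the desk:** I stood the roll on its edge on the open desk, regripped it at the top, and tilted it down between the fingers until it lay flat. I then let go, backed off and confirmed it in two views.
3. **Into the box:** I picked it up by the ring wall and lowered it until it touched the box floor at about 3.7 N. After release, three views showed it flat inside.
4. **Lid:** I swung the lid shut with the closed fingers, pressing with a peak of about 24 N on the fingertips.

**Last checks:**
- **Lid:** with the lid held down, the fingertip read 43.5 mm, the height of a shut lid. After I backed off, no gap was visible in the side view.
- **Lid pin:** its position by triangulation was about 5 mm from the expected shut position, with the height 3 mm low. I put that down to camera error and the rough pixel I picked, but did not check it again.
- **Left alone:** the mug, sharpener, abacus, small rings and red box looked unmoved. I did not measure their positions.
- **Arm:** it was clear of everything when I handed in.

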